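# Sort sanding blocks by the feel of their grit

### The job

Three sanding blocks that look alike lie grit down on the bench; each is coarse or fine, and only its drag over the bench top tells which. Put every coarse block in the sloping rack bay with the red front lip and every fine one in the bay with the blue lip, each lying flat on the bay's floor beside any other one and let go. Do not knock over or shift the jar, the tin or the pot.

Things in the scene. Friction and masses are not known exactly. Their poses are not given: they have to be found in the camera images.
- pad_1_center (a point): hand sanding block (iron core, 0.63 to 0.8 kg), flat on the bench at the start: dark rubber base 90 x 50 x 16 mm, on it a pale wooden grip bar 72 long, 24 wide, 34 high (50 mm in all). Origin at its centre, 25 mm over its underside; x along the bar, y across, z up. The abrasive under it is coarse or fine, drawn anew at each start and not to be seen
- pad_2_center (a point): sanding block like pad_1, axes alike. Dragged flat over the bench, a coarse one resists with about 0.95 times the load on it (weight plus any downward push), a fine one with about 0.2 times, give or take 15 %. Also drawn coarse or fine at each start
- pad_3_center (a point): sanding block like pad_1, axes alike. Also drawn coarse or fine at each start. Each block is drawn by itself, so that any number of the three, even none or all, may be coarse; a rare borderline one may go in either bay
- coarse_bay_floor (a point): bay with the red front lip: middle of its sloping floor's upper face, in a fixed rack; the racks may change places. Floor slopes 30 degrees, low edge toward the robot. x up the slope, y across, z square out of the floor. Inside 112 mm along x, 180 mm across y: three blocks fit side by side, bars along x. Lip, side and upper walls stand 14 mm above the floor
- fine_bay_floor (a point): bay with the blue front lip: same point, axes and sizes as the red one. When let go on these floors a fine block slides down to the lip, a coarse one stays put. Each rack reaches 65 mm in front of and 110 mm behind this point and 98 mm to each side, and up to its shelf
- coarse_shelf_edge (a point): middle of the lower front edge of the shelf over the bay with the red lip. The shelf is 196 mm wide, 12 mm thick and runs back from here; this edge is 150 mm vertically above the middle of the bay floor and 6 mm nearer the robot, so the bay is served from the front with the tool tilted, about square to the floor. A roll of tape, 48 mm high, lies on the shelf
- fine_shelf_edge (a point): middle of the lower front edge of the shelf over the bay with the blue lip. The shelf is 196 mm wide, 12 mm thick and runs back from here; this edge is 150 mm vertically above the middle of the bay floor and 6 mm nearer the robot, so the bay is served from the front with the tool tilted, about square to the floor. A wood block, 32 mm high, lies on the shelf
- jar_center (a point): bystander: clear jar with a red lid, 63 mm diameter, 87 mm high, standing on the bench; origin at its centre, 43 mm up
- tin_center (a point): bystander: yellow tin with a pale lid, 70 mm diameter, 46 mm high, standing on the bench; origin at its centre, 23 mm up
- pot_center (a point): bystander: off-white screw-top pot, 65 mm diameter, 73 mm high, standing on the bench; origin at its centre, 36 mm up
Things that resemble listed ones, but are neither listed nor needed, are in the scene too. Leave any orange look-alike of the part that bears pad_1_center alone.

How it is judged (in metres and radians):
At the end, for the whole second after the job is handed in: Coarse blocks lie in the red-lipped bay, fine ones in the blue-lipped: centre within 35 mm along and 72 mm across of the floor's middle and 18 to 33 mm out from it, flat within 0.12 rad, at rest; jar, tin and pot upright, within 25 mm of their starts (((z of pad_1_grit0 in the frame of pad_1_center below -0.0169 m and x of pad_1_center in the frame of coarse_bay_floor between -0.035 and 0.035 m and y of pad_1_center in the frame of coarse_bay_floor between -0.072 and 0.072 m and z of pad_1_center in the frame of coarse_bay_floor between 0.018 and 0.033 m and angle between the z axis of pad_1_center and the z axis of coarse_bay_floor, either way round below 0.12 rad) or (z of pad_1_grit0 in the frame of pad_1_center above -0.0179 m and x of pad_1_center in the frame of fine_bay_floor between -0.035 and 0.035 m and y of pad_1_center in the frame of fine_bay_floor between -0.072 and 0.072 m and z of pad_1_center in the frame of fine_bay_floor between 0.018 and 0.033 m and angle between the z axis of pad_1_center and the z axis of fine_bay_floor, either way round below 0.12 rad)) and linear speed of each of pad_1, pad_2, pad_3 below 0.02 m/s and ((z of pad_2_grit0 in the frame of pad_2_center below -0.0169 m and x of pad_2_center in the frame of coarse_bay_floor between -0.035 and 0.035 m and y of pad_2_center in the frame of coarse_bay_floor between -0.072 and 0.072 m and z of pad_2_center in the frame of coarse_bay_floor between 0.018 and 0.033 m and angle between the z axis of pad_2_center and the z axis of coarse_bay_floor, either way round below 0.12 rad) or (z of pad_2_grit0 in the frame of pad_2_center above -0.0179 m and x of pad_2_center in the frame of fine_bay_floor between -0.035 and 0.035 m and y of pad_2_center in the frame of fine_bay_floor between -0.072 and 0.072 m and z of pad_2_center in the frame of fine_bay_floor between 0.018 and 0.033 m and angle between the z axis of pad_2_center and the z axis of fine_bay_floor, either way round below 0.12 rad)) and ((z of pad_3_grit0 in the frame of pad_3_center below -0.0169 m and x of pad_3_center in the frame of coarse_bay_floor between -0.035 and 0.035 m and y of pad_3_center in the frame of coarse_bay_floor between -0.072 and 0.072 m and z of pad_3_center in the frame of coarse_bay_floor between 0.018 and 0.033 m and angle between the z axis of pad_3_center and the z axis of coarse_bay_floor, either way round below 0.12 rad) or (z of pad_3_grit0 in the frame of pad_3_center above -0.0179 m and x of pad_3_center in the frame of fine_bay_floor between -0.035 and 0.035 m and y of pad_3_center in the frame of fine_bay_floor between -0.072 and 0.072 m and z of pad_3_center in the frame of fine_bay_floor between 0.018 and 0.033 m and angle between the z axis of pad_3_center and the z axis of fine_bay_floor, either way round below 0.12 rad)) and distance of each of jar_center, tin_center, pot_center from where it was at the start of the episode below 0.025 m and angle between each of jar_center, tin_center, pot_center's own z axis and vertical below 0.2 rad); the robot touches nothing.
It fails at once if the jar is shifted more than 25 mm or tipped (distance of jar_center from where it was at the start of the episode above 0.025 m or angle between jar_center's own z axis and vertical above 0.3 rad).
It fails at once if the tin is shifted more than 25 mm or tipped (distance of tin_center from where it was at the start of the episode above 0.025 m or angle between tin_center's own z axis and vertical above 0.3 rad).
It fails at once if the pot is shifted more than 25 mm or tipped (distance of pot_center from where it was at the start of the episode above 0.025 m or angle between pot_center's own z axis and vertical above 0.3 rad).
It also fails if it takes over 72 s, if anything falls off the work surface, if the arm or the gripper's body presses on something with over 40 N, if the wrist force passes 120 N, or if a joint passes its speed limit or range.

### The arm

A 7-joint arm with a two-finger parallel gripper is mounted at the origin on a cart in front of the work surface, level with it; the furniture and walls round the work are solid. World frame = base frame: x ahead of the robot, y to its left, z up, the work surface at z = 0. Lengths are in mm, angles in rad, forces in N, time in s.
With the tool pointing down it reaches from about 425 to 1025 mm from the base axis. Payload 3.6 kg.
Tool frame: the origin (TCP) lies at the very end of the fingers, on their centre line; the grasp point (between the pads) lies bot.grasp_offset behind it (bot.grasp_offset is the distance from the TCP to the grasp point, in mm); y points along the fingers, z is the direction in which the jaws open and shut, and the axes are right-handed (so a half turn about y gives the same grasp; the last joint's range is limited). The gripper opens to 85 mm and grips with 20 to 120 N. Pads are 22 mm wide; open, the fingers measure 114 mm over their backs; the gripper's body (76 mm by 85 mm) begins 54 mm behind the grasp point. The pads swing forward as they close: fully open they stand 13 mm farther back than shut.
Start: joints at [1.175, 0.591, 0.048, 1.609, -0.033, 0.943, -0.034], TCP at [216.192, -692.019, 209.102] pointing down, gripper open.
Joint ranges: [-2.69, 2.69], [-0.47, 2.24], [-1.27, 1.36], [0.19, 2.51], [-1.53, 4.68], [0.08, 2.07], [-3.09, 3.09]. Speed limits (rad/s): [2.57, 2.57, 3.14, 3.14, 3.14, 3.14, 3.14].

### API

Orientations are given as a 3x3 rotation matrix whose columns are the frame's x, y, z axes.
In Python, from station import bot, grab_frame, workorder gives the robot as it stands. The module is installed in compiled form; this text tells all that it offers.
- The arm moves only by the tool step_arm, never from a script. Its argument "steps" is a list of rows, each a list of 6 numbers: the shift along the world's x, y, z in m, then the turn, a rotation vector about the world's x, y, z in rad. A call has exactly 8 rows; each row shifts and turns the commanded pose from where the row before left it; what a row does not reach is not made up. A row lasts 1/12 s, in which the tool goes at most 41.7 mm and 7.16 degrees, less where a joint would pass 70% of its speed; a pose out of reach is approached as far as the arm can. A call is refused whole if a number of a shift passes 0.0417 or a number of a turn 0.125, either way. A call with a gripper value outside its range is refused whole. "fingers" is the opening in per cent of the stroke, from 0 (shut) to 100 (fully open), set as the call begins (left out, the last holds). The fingers move at their own pace and stop on an object; the grip force is fixed at half the most. Time passes only in rows, so rows that do not move let the fingers close, or fill a call up. It gives the time, the measured TCP pose, the force and the opening at its end, in the units of the state.
- bot.observe(): the state, without advancing time (a new reading comes with each control period).
- grab_frame(name): name is "side" or "top" or "wrist"; returns a dict with "color" (480x640x3 uint8, blue, green, red), "K" (3x3 intrinsics, pixels), "view" (4x4, takes a point from world to camera coordinates); the wrist camera has in their place "T_tool_cam" (4x4, takes a point from camera to tool coordinates, whose origin is the TCP and whose axes are the tool frame's). Camera axes: x right, y up, looking along -z (the intrinsics and any distortion apply to the point x, -y, -z); pixel columns grow to the right and rows downward; lengths in mm; the calibration is good to about 2 mm. A picture is of the moment at which its call begins: read the wrist's pose just before it. There is no depth.
- workorder.job_done(): hands the job in, once; it reports no verdict.
The state is a dict: "time": time; "qpos": joint angles; "joint_vel": joint speeds; "joint_torque": joint torques, N m; "ee_pos": TCP position; "ee_rot": TCP orientation; "wrist_force": force on the tool from outside, world axes, zero at the start; "ft_torque": the same for the moment, N m; "opening": finger opening in mm.
Only numpy, scipy, OpenCV 4.12 (cv2) and the standard library are available. Lean on these libraries where they do the work, as an engineer would, in place of code of your own. Each camera call takes 0.05 s, during which the arm holds its last target.

## Working session

There is one attempt and no reset: what is moved stays moved. The work goes in short steps, Python scripts to look and compute and a tool call to move; the robot and the scene stay as the last step left them, time stands still between calls to the robot, and variables do not carry over. Pictures are saved under pics/ and viewed, and the job is handed in when it is done.

Besides the shell and the picture viewer there is one more tool, called after ">>>" as name(argument=value, ...), one argument or row to a line, values as JSON. step_arm: Moves the arm, as the interface text tells. Its arguments: {"type":"object","properties":{"steps":{"type":"array","items":{"type":"array","items":{"type":"number"}}},"fingers":{"type":"number"}},"required":["steps"]}

```bash
mkdir -p pics; ls; python3 - <<'E'
from station import bot, grab_frame, workorder
import cv2, numpy as np
np.set_printoptions(precision=4,suppress=True)
s=bot.observe()
for k,v in s.items(): print(k,np.array(v))
print(bot.grasp_offset)
for n in ["side","top","wrist"]:
    f=grab_frame(n); cv2.imwrite(f"pics/{n}0.png",f["color"]); print(n,f["K"]); print(f.get("view",f.get("T_tool_cam"))); print(f.keys())
E
```

```text
pics
time 0.0
qpos [ 1.1745  0.5921  0.0483  1.6098 -0.0333  0.9427 -0.0337]
joint_vel [ 0.0016 -0.0006 -0.0006  0.0001 -0.0001 -0.0017 -0.0012]
joint_torque [  0.0003 -54.8685   1.5466 -19.8121   0.0093   0.0088  -0.    ]
ee_pos [ 215.9218 -691.1795  207.9419]
ee_rot [[-0.9545 -0.0008  0.2982]
 [-0.2982  0.0021 -0.9545]
 [ 0.0001 -1.     -0.0022]]
wrist_force [ 0.6537 -0.6449 -0.4177]
ft_torque [0.0068 0.012  0.0192]
opening 85.19841739514962
18.700000000000003
side [[514.4765   0.     319.0336]
 [  0.     514.4765 234.7838]
 [  0.       0.       1.    ]]
[[   -0.971     -0.2388    -0.0103   479.2464]
 [    0.1444    -0.6205     0.7708  -254.5764]
 [   -0.1905     0.7469     0.637  -1410.0518]
 [    0.         0.         0.         1.    ]]
dict_keys(['color', 'K', 'view'])
top [[554.2723   0.     314.7358]
 [  0.     554.2723 232.3909]
 [  0.       0.       1.    ]]
[[   -0.0121    -0.9998    -0.0143  -102.8964]
 [    0.9984    -0.0129     0.0558  -564.9548]
 [   -0.0559    -0.0136     0.9983 -1457.503 ]
 [    0.         0.         0.         1.    ]]
dict_keys(['color', 'K', 'view'])
wrist [[374.4916   0.     322.7654]
 [  0.     374.4916 244.2662]
 [  0.       0.       1.    ]]
[[   0.001    -0.9517   -0.3071  -78.8201]
 [   0.0008    0.3071   -0.9517 -165.2533]
 [   1.        0.0007    0.0011   -0.3812]
 [   0.        0.        0.        1.    ]]
dict_keys(['color', 'K', 'T_tool_cam'])
```

View pics/top0.png

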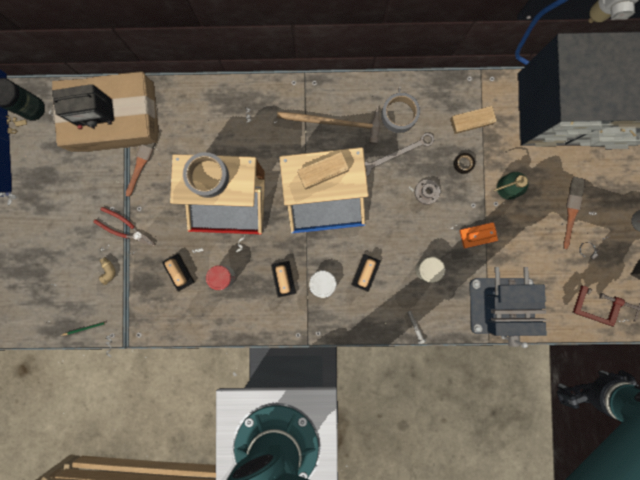

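View pics/side0.png

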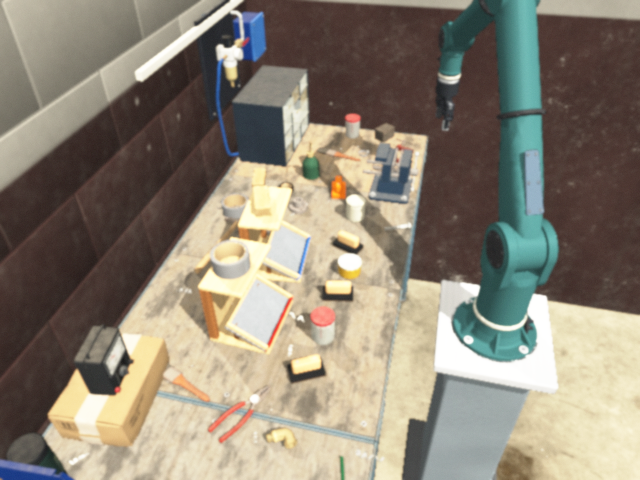

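View pics/wrist0.png

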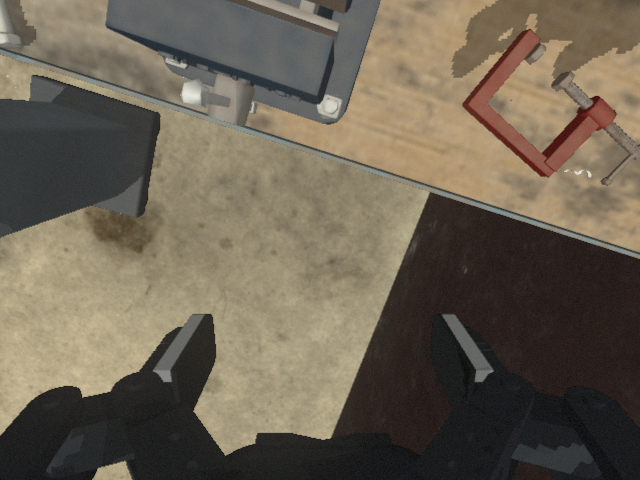

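The top view shows three black-based blocks at about (178,271), (284,279) and (367,272). The orange look-alike is at (478,235), and the jar is at (218,278), the tin at (322,284) and the pot at (432,269). The red-lip bay is at (225,218) and the blue-lip bay at (327,215).

```bash
cat > h.py <<'E'
import cv2, numpy as np
from station import bot, grab_frame, workorder
np.set_printoptions(precision=4,suppress=True,linewidth=150)
def view_of(f, s=None):
    if "view" in f: return np.array(f["view"],float)
    T=np.array(f["T_tool_cam"],float); W=np.eye(4); W[:3,:3]=np.array(s["ee_rot"]); W[:3,3]=s["ee_pos"]
    return np.linalg.inv(W@T)
def ray(f,V,uv):
    K=np.array(f["K"]); R=V[:3,:3]; c=-R.T@V[:3,3]
    d=np.array([(uv[0]-K[0,2])/K[0,0], -(uv[1]-K[1,2])/K[1,1], -1.0]); d=R.T@d
    return c,d/np.linalg.norm(d)
def onz(f,V,uv,z):
    c,d=ray(f,V,uv); return c+d*(z-c[2])/d[2]
def proj(f,V,p):
    q=V[:3,:3]@np.asarray(p,float)+V[:3,3]; K=np.array(f["K"]); x=np.array([q[0],-q[1],-q[2]]); x=K@x; return x[:2]/x[2]
def tri(obs):  # list of (f,V,uv)
    A=np.zeros((3,3));b=np.zeros(3);rs=[]
    for f,V,uv in obs:
        c,d=ray(f,V,uv); P=np.eye(3)-np.outer(d,d); A+=P;b+=P@c; rs.append((c,d))
    p=np.linalg.solve(A,b); e=[np.linalg.norm((np.eye(3)-np.outer(d,d))@(p-c)) for c,d in rs]
    return p,e
def grab(n):
    s=bot.observe(); f=grab_frame(n); return f,view_of(f,s),s
def crop(img,x0,y0,x1,y1,k,name):
    c=cv2.resize(img[y0:y1,x0:x1],None,fx=k,fy=k,interpolation=cv2.INTER_CUBIC); cv2.imwrite("pics/"+name,c)
def blobs(mask,mn=20):
    n,l,st,ce=cv2.connectedComponentsWithStats(mask.astype(np.uint8))
    return [(i,st[i,4],ce[i],cv2.minAreaRect(np.argwhere(l==i)[:,::-1].astype(np.float32))) for i in range(1,n) if st[i,4]>=mn]
E
python3 - <<'E'
from h import *
t=cv2.imread("pics/top0.png"); s=cv2.imread("pics/side0.png")
crop(t,150,140,450,310,2.6,"c_top.png")
crop(s,190,180,400,400,2.7,"c_side.png")
E
```

```text
(no output)
```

View pics/c_top.png

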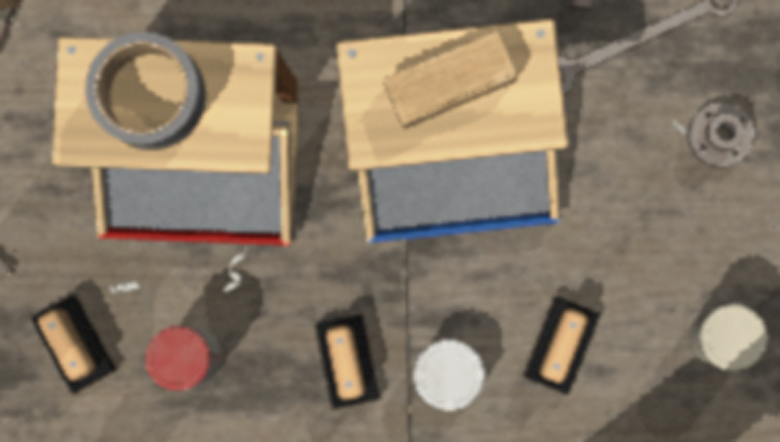

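View pics/c_side.png

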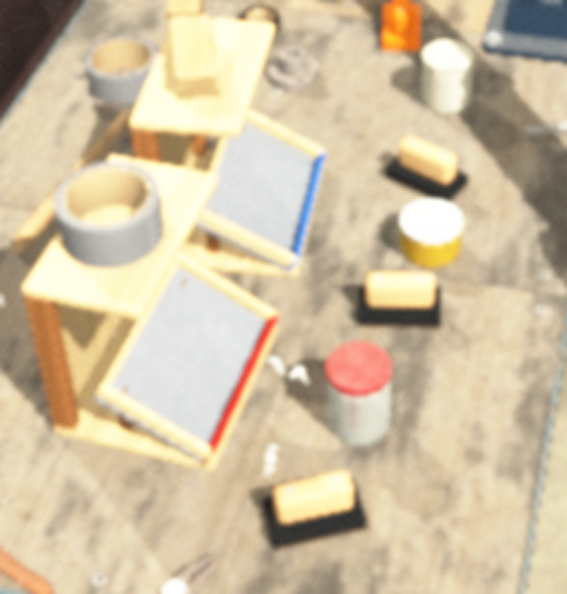

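```bash
python3 - <<'E'
from h import *
f,V,s=grab("top"); g,W,_=grab("side")
print("campos",-V[:3,:3].T@V[:3,3], -W[:3,:3].T@W[:3,3])
hsv=cv2.cvtColor(f["color"],cv2.COLOR_BGR2HSV); 
for u,v in [(178,271),(284,279),(367,272),(218,278),(322,284),(432,269),(225,232),(327,229),(170,262),(250,290)]: print((u,v),hsv[v,u])
B=f["color"].astype(int)
dark=(B.max(2)<45)
bar=(hsv[...,1]>80)&(hsv[...,2]>140)&(hsv[...,0]<25)
roi=np.zeros(dark.shape,bool); roi[245:305,150:400]=1
for b in blobs(bar&roi,30): 
    print("bar",b[1:]); print(onz(f,V,b[2],50))
m=(dark|bar)&roi
m=cv2.morphologyEx(m.astype(np.uint8),cv2.MORPH_OPEN,np.ones((3,3)))
for b in blobs(m,200):
    r=b[3]; print("blk",b[1:]); box=cv2.boxPoints(r); P=np.array([onz(f,V,q,12) for q in box]); print(P.mean(0)); d=[np.linalg.norm(P[i]-P[(i+1)%4]) for i in range(4)]; i=int(np.argmax(d)); e=P[(i+1)%4]-P[i]; print("len",d,"ang",np.degrees(np.arctan2(e[1],e[0]))%180)
red=((hsv[...,0]<6)|(hsv[...,0]>174))&(hsv[...,1]>150)
blue=(abs(hsv[...,0].astype(int)-110)<10)&(hsv[...,1]>150)
for n,mm in (("red",red),("blue",blue)):
  for b in blobs(mm,40):
    if 150<b[2][0]<450 and 180<b[2][1]<300: print(n,b[1:],cv2.boxPoints(b[3]))
h2=cv2.cvtColor(g["color"],cv2.COLOR_BGR2HSV)
bar2=(h2[...,1]>80)&(h2[...,2]>140)&(h2[...,0]<28)
roi=np.zeros(dark.shape,bool); roi[225:400,275:375]=1
for b in blobs(bar2&roi,60): print("sbar",b[1:])
E
```

```text
campos [ 481.2716 -130.0058 1485.1103] [ 233.5368 1009.6813 1099.4256]
(178, 271) [ 16 109 122]
(284, 279) [ 16 107 226]
(367, 272) [ 18 103 232]
(218, 278) [  2 131 179]
(322, 284) [ 23  10 220]
(432, 269) [ 22  40 212]
(225, 232) [  2 176 155]
(327, 229) [110 103 139]
(170, 262) [ 16 109 199]
(250, 290) [21 45 96]
bar (np.int32(207), array([174.1787, 273.0193]), ((174.1999969482422, 272.3999938964844), (26.832813262939453, 8.9442720413208), 63.43495178222656))
[460.8914 255.2168  50.    ]
bar (np.int32(222), array([366.3784, 272.9144]), ((366.3711242675781, 272.8350524902344), (8.902680397033691, 27.28240966796875), 21.03750991821289))
[ 455.2586 -242.3797   50.    ]
bar (np.int32(469), array([217.4009, 277.4435]), ((217.5, 277.5), (23.0, 23.0), 90.0))
[448.1364 142.9133  50.    ]
bar (np.int32(217), array([282.0737, 279.4516]), ((282.15380859375, 279.26922607421875), (26.867910385131836, 8.825225830078125), 78.69007110595703))
[440.9959 -24.577   50.    ]
blk (np.int32(218), array([366.3807, 272.7431]), ((366.3711242675781, 272.8350524902344), (8.902680397033691, 27.28240966796875
[... 1378 characters left out ...]
.801406860351562))
sbar (np.int32(218), array([349.0413, 273.5505]), ((348.78143310546875, 273.3082580566406), (24.202281951904297, 13.622298240661621), 2.6025619506835938))
sbar (np.int32(156), array([336.391 , 289.7372]), ((337.5, 286.5), (13.0, 27.0), 90.0))
sbar (np.int32(223), array([283.4753, 315.0717]), ((283.205322265625, 316.372314453125), (6.606400489807129, 44.379112243652344), 23.428691864013672))
sbar (np.int32(436), array([322.2844, 315.8899]), ((322.2500305175781, 315.7500305175781), (22.62741470336914, 23.33452033996582), 45.0))
sbar (np.int32(188), array([303.5319, 365.4734]), ((306.1470642089844, 363.4117736816406), (15.835925102233887, 30.912593841552734), 77.47119140625))
```

```bash
python3 - <<'E'
from h import *
t=cv2.imread("pics/top0.png"); s=cv2.imread("pics/side0.png")
crop(t,165,145,275,240,7,"c1.png"); crop(t,275,140,375,240,6,"c2.png")
crop(s,195,230,305,360,4.6,"c3.png"); crop(s,230,180,320,290,5.4,"c4.png")
E
```

```text
(no output)
```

View pics/c1.png

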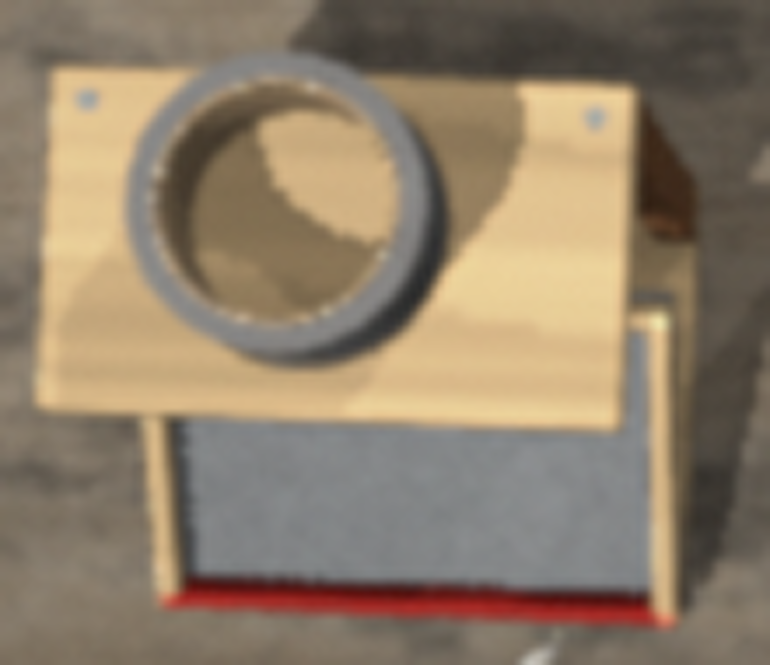

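View pics/c2.png

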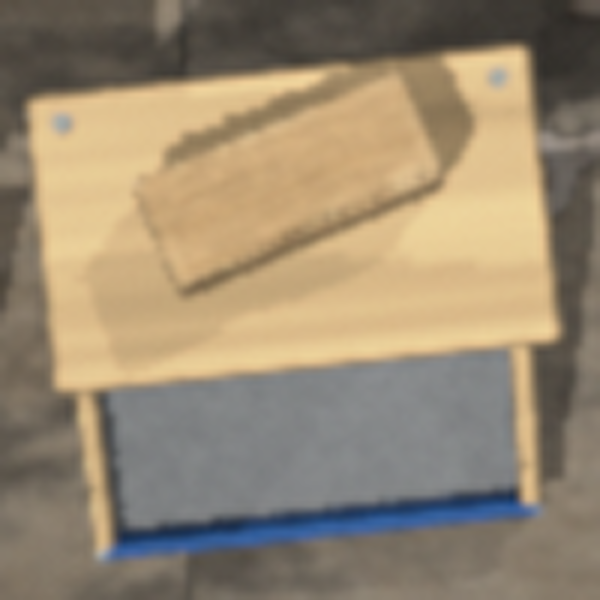

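View pics/c3.png

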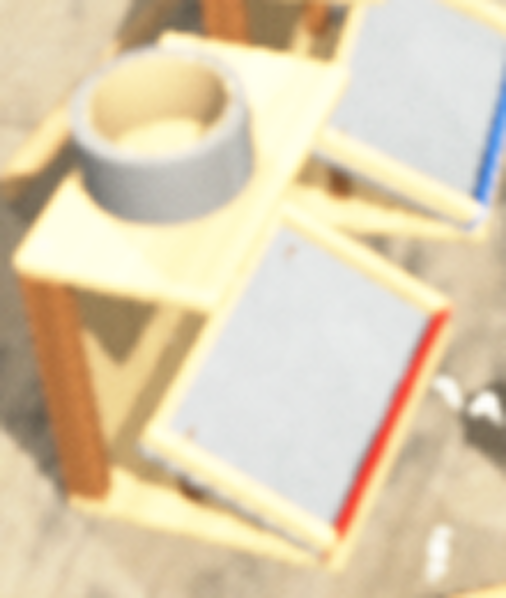

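View pics/c4.png

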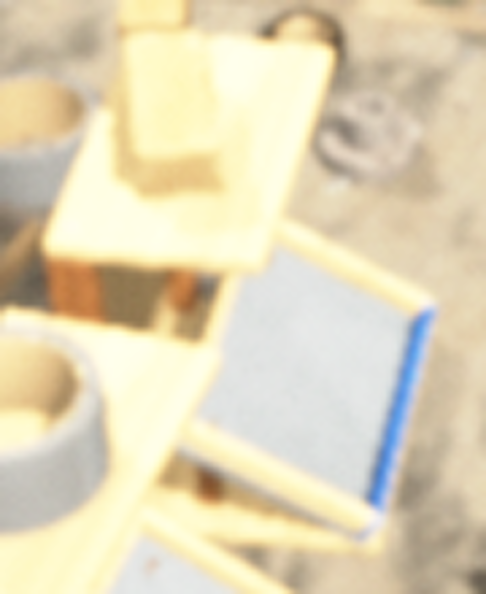

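```bash
cat > racks.py <<'E'
from h import *
f,V,s=grab("top"); g,W,_=grab("side")
def un(c,x0,y0,k): return ((c[0]+.5)/k-.5+x0,(c[1]+.5)/k-.5+y0)
R={}
for n,tc,sc in (("red",[(un(p,165,145,7)) for p in [(38,405),(617,428),(165,600),(678,620)]],[un(p,195,230,4.6) for p in [(215,299),(347,70),(336,535),(446,310)]]),
  ("blue",[(un(p,275,140,6)) for p in [(60,386),(558,340),(104,555),(538,512)]],[un(p,230,180,5.4) for p in [(262,265),(333,45),(374,515),(430,308)]])):
    P=[tri([(f,V,a),(g,W,b)]) for a,b in zip(tc,sc)]
    for p in P: print(n,p[0],np.round(p[1],1))
    A,B=P[0][0],P[1][0]; d=A-B; print(" shelf len",np.linalg.norm(d),"mid",(A+B)/2)
    C,D=P[2][0],P[3][0]; e=C-D; print(" lip len",np.linalg.norm(e),"mid",(C+D)/2)
    for q in (d,e): print("  yaw",np.degrees(np.arctan2(-q[0],q[1])))
E
python3 racks.py
```

```text
red [627.4207 223.3579 206.7896] [0.4 0.4]
red [617.6984  31.0521 204.6735] [0.8 0.8]
red [573.8907 224.2677  29.6692] [1.2 1.2]
red [565.1039  32.0644  17.4964] [1.8 1.8]
 shelf len 192.5630572893733 mid [622.5596 127.205  205.7316]
 lip len 192.78869755795523 mid [569.4973 128.166   23.5828]
  yaw -2.894206478583949
  yaw -2.61752022017475
blue [619.934  -43.243  201.4699] [0.6 0.6]
blue [ 635.9302 -235.6806  207.434 ] [0.9 0.9]
blue [565.9622 -49.6697  28.4549] [1.5 1.5]
blue [ 583.5887 -240.8856   19.0534] [2.1 2.1]
 shelf len 193.19341235181258 mid [ 627.9321 -139.4618  204.4519]
 lip len 192.25661269567075 mid [ 574.7755 -145.2776   23.7541]
  yaw 4.751735747722191
  yaw 5.266722924977895
```

>>> step_arm(
  steps=[
    [0.015,0.028,0,0,0,-0.043],
    [0.015,0.028,0,0,0,-0.043],
    [0.015,0.028,0,0,0,-0.043],
    [0.015,0.028,0,0,0,-0.043],
    [0.015,0.028,0,0,0,-0.043],
    [0.015,0.028,0,0,0,-0.043],
    [0.015,0.028,0,0,0,-0.043],
    [0.015,0.028,0,0,0,-0.043],
  ],
  fingers=60,
)

```text
time: 1.02
ee_pos: [336.9, -466.7, 209.3]
ee_rot: [[-0.999, 0.0, -0.043], [0.043, -0.0, -0.999], [-0.0, -1.0, 0.0]]
wrist_force: [0.9, 0.7, 0.0]
opening: 50.8
```

>>> step_arm(
  steps=[
    [0.015,0.028,0,0,0,-0.043],
    [0.015,0.028,0,0,0,-0.043],
    [0.015,0.028,0,0,0,-0.043],
    [0.015,0.028,0,0,0,-0.043],
    [0.015,0.028,0,0,0,-0.043],
    [0.015,0.028,0,0,0,-0.043],
    [0.015,0.028,0,0,0,-0.043],
    [0.015,0.028,0,0,0,-0.043],
  ],
)

```text
time: 1.68
ee_pos: [456.9, -242.6, 209.4]
ee_rot: [[-0.926, 0.001, -0.378], [0.378, -0.0, -0.926], [-0.001, -1.0, -0.0]]
wrist_force: [-0.4, 0.4, 0.3]
opening: 51.3
```

```bash
python3 - <<'E'
from h import *
f,V,s=grab("wrist"); cv2.imwrite("pics/w1.png",f["color"]); print(s["time"],s["ee_pos"],s["ee_rot"],s["opening"],s["qpos"],s["wrist_force"])
E
```

```text
1.6833 [ 456.8673 -242.6121  209.3791] [[-0.9259  0.0006 -0.3777]
 [ 0.3777 -0.0002 -0.9259]
 [-0.0006 -1.     -0.0001]] 51.269789286382036 [ 0.273   0.334   0.1621  2.0785 -0.0792  0.7341 -1.473 ] [-0.3995  0.3936  0.2853]
```

View pics/w1.png

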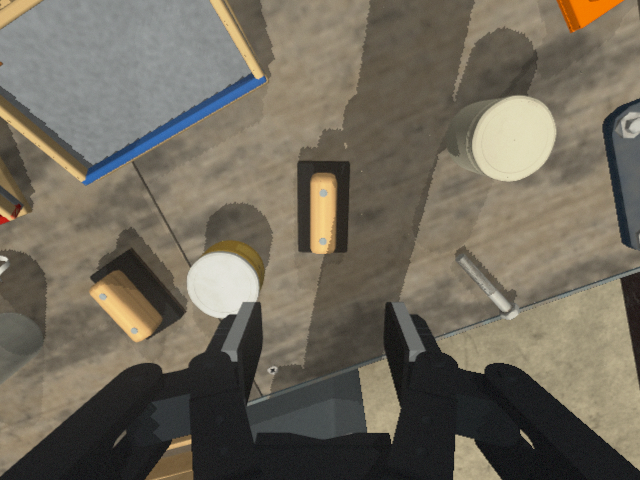

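The wrist picture shows block 3 at (323,207), block 2 at (135,298), the tin at (224,282), the pot at (512,138) and the blue lip from (85,182) to (263,80). Only the orange thing at the top right is the look-alike, and I'm leaving it alone. Next I measure the block heights and positions from two views.

```bash
cat > meas.py <<'E'
from h import *
def bars(img,roi,vmin=95,smin=75):
    h=cv2.cvtColor(img,cv2.COLOR_BGR2HSV)
    m=(h[...,1]>smin)&(h[...,2]>vmin)&(h[...,0]<25)
    r=np.zeros(m.shape,bool); x0,y0,x1,y1=roi; r[y0:y1,x0:x1]=1
    m=cv2.morphologyEx((m&r).astype(np.uint8),cv2.MORPH_CLOSE,np.ones((3,3)))
    return max(blobs(m,20),key=lambda b:b[1])
def axis_ang(f,V,rect,z):
    b=cv2.boxPoints(rect); P=np.array([onz(f,V,q,z) for q in b])
    d=[np.linalg.norm(P[i]-P[(i+1)%4]) for i in range(4)]; i=int(np.argmax(d)); e=P[(i+1)%4]-P[i]
    a=np.degrees(np.arctan2(e[1],e[0])); a=(a+90)%180-90
    return P.mean(0),a,sorted(np.round(d,1))[::2]
E
python3 - <<'E'
from meas import *
f,V,s=grab("top"); w,U,s=grab("wrist")
t={1:(160,250,196,295),2:(270,258,297,300),3:(352,250,382,292)}
wr={2:(85,255,175,350),3:(300,160,350,255)}
for k in (1,2,3):
    b=bars(f["color"],t[k],85,70); print(k,"top",b[1],b[2],axis_ang(f,V,b[3],50))
    if k in wr:
        c=bars(w["color"],wr[k]); print(k,"wrist",c[1],c[2],axis_ang(w,U,c[3],50)); print(tri([(f,V,b[3][0]),(w,U,c[3][0])]))
# screws on bar top of block 3,2 in wrist pixels
for n,p in {"3a":(323,193),"3b":(323,241),"2a":(103,297),"2b":(136,330)}.items(): print(n,onz(w,U,p,50))
for n,p in {"tin":(224,284),"pot":(513,138)}.items(): print(n,onz(w,U,p,46 if n=="tin" else 73))
for n,p in {"tin":(322,284),"pot":(432,269),"jar":(218,278)}.items(): print(n,onz(f,V,p,{"tin":46,"pot":73,"jar":87}[n]))
for n,p in {"lipL":(85,182),"lipR":(265,80)}.items(): print(n,onz(w,U,p,24))
E
```

```text
1 top 305 [174.482  272.5672] (array([462.9224, 254.2932,  50.    ]), np.float64(28.655934013561165), [np.float64(29.0), np.float64(74.8)])
2 top 295 [282.078  279.3051] (array([441.3937, -24.5603,  50.    ]), np.float64(12.09700960748944), [np.float64(27.4), np.float64(73.2)])
2 wrist 2664 [130.2297 304.3044] (array([449.7017, -31.8221,  50.    ]), np.float64(13.670609772915185), [np.float64(42.4), np.float64(77.0)])
(array([444.0562, -22.4393,  35.5775]), [np.float64(3.295993659308142), np.float64(3.295993659308195)])Traceback (most recent call last):
  File "<stdin>", line 6, in <module>
  File "meas.py", line 7, in bars
    return max(blobs(m,20),key=lambda b:b[1])
ValueError: max() iterable argument is empty
```

```bash
python3 - <<'E'
from meas import *
f,V,s=grab("top"); w,U,s=grab("wrist")
print(s["ee_pos"],s["time"]); cv2.imwrite("pics/w2.png",w["color"])
h=cv2.cvtColor(w["color"],cv2.COLOR_BGR2HSV); print(h[210,318],h[230,322],h[215,340])
E
```

```text
[ 456.8489 -243.0473  209.2391] 1.8833
[ 19 117 237] [ 21 111 246] [27 59 43]
```

View pics/w2.png

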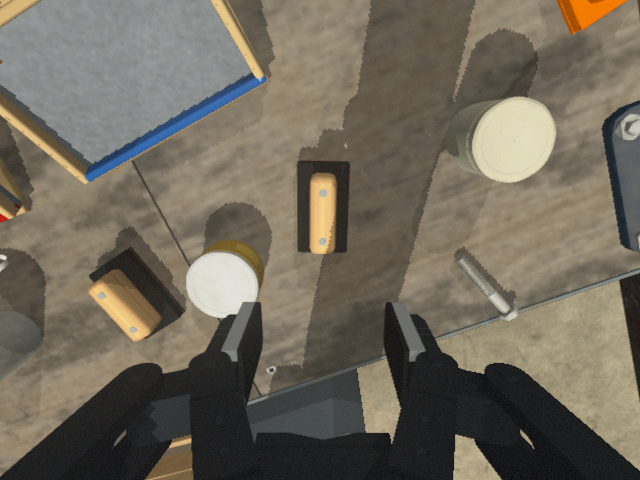

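```bash
python3 - <<'E'
from meas import *
f,V,s=grab("side"); f0=cv2.imread("pics/top0.png"); f,V,s=grab("top"); w,U,s=grab("wrist")
b=bars(f0,(352,250,382,292),85,70); print(axis_ang(f,V,b[3],50))
c=bars(w["color"],(300,160,350,260)); print(3,"wrist",c[1],c[2],axis_ang(w,U,c[3],50)); print(tri([(f,V,b[3][0]),(w,U,c[3][0])]))
for n,p in {"3a":(323,193),"3b":(323,241),"2a":(103,297),"2b":(133,330)}.items(): print(n,onz(w,U,p,50))
for n,p in {"tin":(224,284),"pot":(513,138)}.items(): print(n,onz(w,U,p,46 if n=="tin" else 73))
for n,p in {"tin":(322,284),"pot":(432,269),"jar":(218,278)}.items(): print(n,onz(f,V,p,{"tin":46,"pot":73,"jar":87}[n]))
for n,p in {"lipL":(85,182),"lipR":(265,80)}.items(): print(n,onz(w,U,p,24))
E
```

```text
(array([ 455.831 , -242.7599,   50.    ]), np.float64(-22.749964101688178), [np.float64(26.7), np.float64(74.2)])
3 wrist 1997 [318.8102 212.641 ] (array([ 458.267 , -242.4546,   50.    ]), np.float64(-23.05378120490596), [np.float64(22.3), np.float64(72.7)])
(array([ 456.3736, -242.7214,   39.4674]), [np.float64(1.1475843888427029), np.float64(1.1475843888427069)])
3a [ 474.5716 -252.9624   50.    ]
3b [ 433.9728 -236.3505   50.    ]
2a [461.6452 -20.8152  50.    ]
2b [419.8294 -28.6142  50.    ]
tin [ 428.7826 -132.1045   46.    ]
pot [ 462.3151 -406.9729   73.    ]
tin [ 427.9465 -127.5502   46.    ]
pot [ 463.6007 -406.8769   73.    ]
jar [447.5739 134.3657  87.    ]
lipL [564.0033 -49.4697  24.    ]
lipR [ 579.8572 -242.0657   24.    ]
```

>>> step_arm(
  steps=[
    [0,0,0,0,0,0.12],
    [0,0,0,0,0,0.12],
    [0,0,0,0,0,0.12],
    [0,0,0,0,0,0.12],
    [0,0,0,0,0,0.12],
    [0,0,0,0,0,0.12],
    [0,0,0,0,0,0.12],
    [0,0,0,0,0,0.12],
  ],
)

```text
time: 2.75
ee_pos: [455.4, -245.5, 209.1]
ee_rot: [[-0.838, -0.0, 0.546], [-0.546, -0.0, -0.838], [0.0, -1.0, 0.0]]
wrist_force: [0.1, 0.1, 0.8]
opening: 51.0
```

>>> step_arm(
  steps=[
    [0,0,0,0,0,0.12],
    [0,0,0,0,0,0.12],
    [0,0,0,0,0,0.12],
    [0,0,0,0,0,0.12],
    [0,0,0,0,0,0.12],
    [0,0,0,0,0,0.12],
    [0,0,0,0,0,0.12],
    [0,0,0,0,0,0.12],
  ],
)

```text
time: 3.42
ee_pos: [455.4, -245.6, 209.1]
ee_rot: [[-0.033, -0.0, 0.999], [-0.999, -0.0, -0.033], [0.0, -1.0, -0.0]]
wrist_force: [0.3, -0.3, 0.6]
opening: 51.5
```

>>> step_arm(
  steps=[
    [0,0,-0.01,0,0,0.12],
    [0,0,-0.01,0,0,0.12],
    [0,0,-0.01,0,0,0.12],
    [0,0,-0.01,0,0,0.12],
    [0,0,-0.01,0,0,0.12],
    [0,0,-0.01,0,0,0.12],
    [0,0,-0.01,0,0,0.12],
    [0,0,-0.01,0,0,0.12],
  ],
)

```text
time: 4.08
ee_pos: [455.4, -245.7, 128.6]
ee_rot: [[0.8, -0.0, 0.6], [-0.6, -0.001, 0.8], [0.0, -1.0, -0.001]]
wrist_force: [0.0, -0.1, -0.6]
opening: 51.3
```

>>> step_arm(
  steps=[
    [-0.001,0,-0.01,0,0,0.12],
    [0,0,-0.01,0,0,0.12],
    [0,0,-0.01,0,0,0.017],
    [0,0,0,0,0,0],
    [0,0,0,0,0,0],
    [0,0,0,0,0,0],
    [0,0,0,0,0,0],
    [0,0,0,0,0,0],
  ],
)

```text
time: 4.75
ee_pos: [455.7, -244.2, 99.7]
ee_rot: [[0.925, 0.001, 0.381], [-0.381, -0.001, 0.925], [0.001, -1.0, -0.0]]
wrist_force: [-0.1, 0.4, 0.3]
opening: 51.3
```

```bash
python3 - <<'E'
from h import *
f,V,s=grab("wrist"); cv2.imwrite("pics/w3.png",f["color"]); print(s["time"],s["ee_pos"],s["ee_rot"],s["opening"],s["qpos"],s["wrist_force"])
E
```

```text
4.75 [ 455.6893 -244.2282   99.7206] [[ 0.9247  0.0011  0.3806]
 [-0.3806 -0.0008  0.9247]
 [ 0.0013 -1.     -0.0004]] 51.31844293846643 [ 0.7937  0.5467 -0.524   2.142   0.5025  0.5715  1.0829] [-0.0515  0.3641  0.2725]
```

View pics/w3.png

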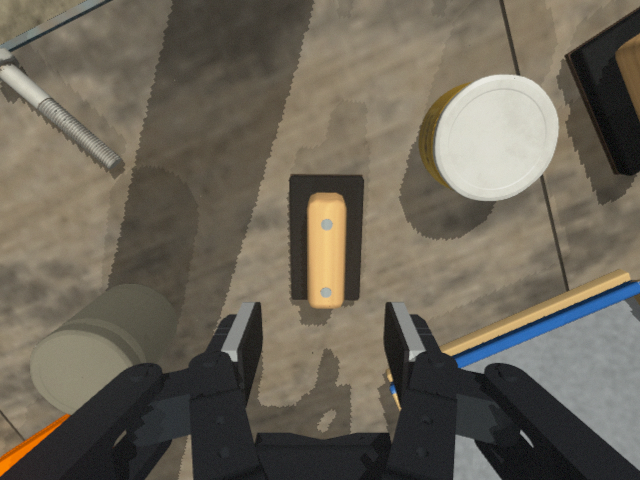

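```bash
python3 - <<'E'
from h import *
f,V,s=grab("wrist")
s1=dict(ee_pos=[456.8673,-242.6121,209.3791],ee_rot=[[-0.9259,0.0006,-0.3777],[0.3777,-0.0002,-0.9259],[-0.0006,-1,-0.0001]])
V1=view_of(f,s1)
P=[]
for a,b in [((323,193),(326,292)),((323,241),(327,225))]:
    p,e=tri([(f,V1,a),(f,V,b)]); P.append(p); print(p,e)
print((P[0]+P[1])/2, np.degrees(np.arctan2(*(P[0]-P[1])[1::-1])))
for p in [(290,177),(363,178),(358,300),(291,300)]: print(onz(f,V,p,14))
E
```

```text
[ 476.5473 -250.8154   50.1788] [np.float64(0.5856505058891944), np.float64(0.5856505058891205)]
[ 436.2006 -233.9927   50.7293] [np.float64(0.8868393958291783), np.float64(0.8868393958292253)]
[ 456.374 -242.404   50.454] -22.63375950952532
[ 405.864  -246.7791   14.    ]
[ 425.0122 -202.1032   14.    ]
[ 507.7549 -237.0046   14.    ]
[ 488.8258 -282.8426   14.    ]
```

>>> step_arm(
  steps=[
    [0.001,0.002,-0.02,0,0,0],
    [0,0,-0.02,0,0,0],
    [0,0,-0.02,0,0,0],
    [0,0,-0.012,0,0,0],
    [0,0,-0.007,0,0,0],
    [0,0,0,0,0,0],
    [0,0,0,0,0,0],
    [0,0,0,0,0,0],
  ],
)

```text
time: 5.52
ee_pos: [456.9, -242.2, 20.8]
ee_rot: [[0.925, 0.001, 0.38], [-0.38, -0.001, 0.925], [0.001, -1.0, 0.0]]
wrist_force: [-0.5, 0.7, 0.6]
opening: 51.0
```

>>> step_arm(
  steps=[
    [0,0,0,0,0,0],
    [0,0,0,0,0,0],
    [0,0,0,0,0,0],
    [0,0,0,0,0,0],
    [0,0,0,0,0,0],
    [0,0,0,0,0,0],
    [0,0,0,0,0,0],
    [0,0,0,0,0,0],
  ],
  fingers=10,
)

```text
time: 6.18
ee_pos: [456.7, -242.5, 21.1]
ee_rot: [[0.925, 0.001, 0.381], [-0.381, -0.001, 0.925], [0.002, -1.0, -0.001]]
wrist_force: [-1.0, 1.4, 6.0]
opening: 21.7
```

>>> step_arm(
  steps=[
    [0.003,0,0,0,0,0],
    [0.003,0,0,0,0,0],
    [0.003,0,0,0,0,0],
    [0.003,0,0,0,0,0],
    [0.003,0,0,0,0,0],
    [0.003,0,0,0,0,0],
    [0.003,0,0,0,0,0],
    [0.003,0,0,0,0,0],
  ],
)

```text
time: 6.85
ee_pos: [468.5, -244.2, 21.0]
ee_rot: [[0.923, -0.021, 0.384], [-0.384, -0.005, 0.923], [-0.018, -1.0, -0.013]]
wrist_force: [-15.1, -1.9, 22.7]
opening: 21.8
```

```bash
python3 - <<'E'
from h import *
for i in range(3):
    s=bot.observe(); print(s["time"],s["ee_pos"],s["wrist_force"],s["opening"],s["joint_torque"],s["qpos"])
E
```

```text
6.85 [ 468.4552 -244.2177   21.0269] [-15.0991  -1.9078  22.6535] 21.79503626502473 [ -4.6    -37.417   -7.3695 -13.7466   0.1929  -4.4385   0.0395] [ 0.6757  0.6804 -0.3972  2.1402  0.6192  0.4549  0.9633]
6.85 [ 468.4552 -244.2177   21.0269] [-15.0991  -1.9078  22.6535] 21.79503626502473 [ -4.6    -37.417   -7.3695 -13.7466   0.1929  -4.4385   0.0395] [ 0.6757  0.6804 -0.3972  2.1402  0.6192  0.4549  0.9633]
6.85 [ 468.4552 -244.2177   21.0269] [-15.0991  -1.9078  22.6535] 21.79503626502473 [ -4.6    -37.417   -7.3695 -13.7466   0.1929  -4.4385   0.0395] [ 0.6757  0.6804 -0.3972  2.1402  0.6192  0.4549  0.9633]
```

>>> step_arm(
  steps=[
    [0.003,0,0.001,0,0,0],
    [0.003,0,0.001,0,0,0],
    [0.003,0,0,0,0,0],
    [0.003,0,0,0,0,0],
    [0.003,0,0,0,0,0],
    [0.003,0,0,0,0,0],
    [0.003,0,0,0,0,0],
    [0.003,0,0,0,0,0],
  ],
)

```text
time: 7.52
ee_pos: [504.5, -241.8, 21.8]
ee_rot: [[0.925, -0.0, 0.38], [-0.38, 0.0, 0.925], [-0.0, -1.0, 0.0]]
wrist_force: [0.9, -0.8, -6.8]
opening: 21.7
```

>>> step_arm(
  steps=[
    [0,0,-0.0015,0,0,0],
    [0,0,0,0,0,0],
    [-0.002,0,0,0,0,0],
    [-0.003,0,0,0,0,0],
    [-0.003,0,0,0,0,0],
    [-0.003,0,0,0,0,0],
    [-0.003,0,0,0,0,0],
    [-0.003,0,0,0,0,0],
  ],
)

```text
time: 8.18
ee_pos: [488.7, -241.5, 21.2]
ee_rot: [[0.925, 0.004, 0.38], [-0.38, 0.0, 0.925], [0.003, -1.0, 0.002]]
wrist_force: [4.7, 2.3, 0.5]
opening: 21.5
```

```bash
python3 - <<'E'
from h import *
f,V,s=grab("wrist"); cv2.imwrite("pics/w4.png",f["color"]); print(s["time"],s["ee_pos"],s["opening"],s["wrist_force"])
s=bot.observe();print(s["time"],s["ee_pos"],s["opening"],s["wrist_force"])
E
```

```text
8.1833 [ 488.6796 -241.4608   21.2107] 21.53220529698954 [4.7371 2.3362 0.4925]
8.2333 [ 487.7511 -241.4768   21.1509] 21.864782888238423 [4.9336 2.6356 1.462 ]
```

View pics/w4.png

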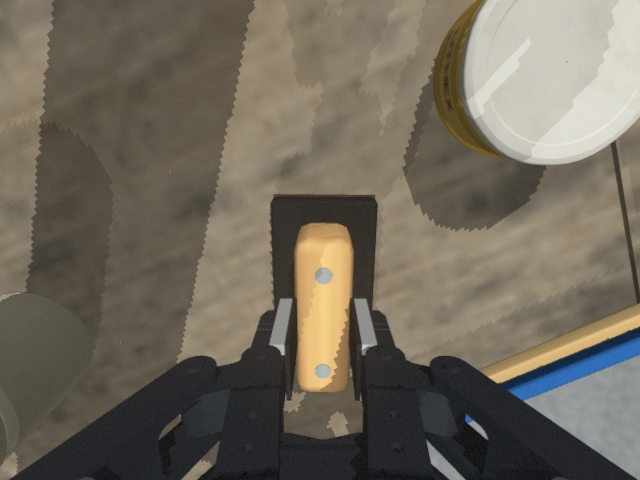

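```bash
cat > hold.py <<'E'
from h import *
def hold(a,b,h=50):
    # screws pixel a,b ; assume bar top at height h above bench, block upright: report in tool frame
    f,V,s=grab("wrist"); R=np.array(s["ee_rot"]); p0=np.array(s["ee_pos"])
    P=[onz(f,V,q,h) for q in (a,b)]; Q=[R.T@(p-p0) for p in P]
    print("world mid",(P[0]+P[1])/2,"tool",Q[0],Q[1],"mid",(Q[0]+Q[1])/2, "ang", np.degrees(np.arctan2(*(P[1]-P[0])[1::-1])))
    print(s["time"],s["ee_pos"],s["wrist_force"])
E
python3 - <<'E'
from hold import *
hold((323,275),(322,371))
E
```

```text
world mid [ 487.6306 -241.2816   50.    ] tool [-22.4436 -28.893    0.4043] [ 22.1863 -28.8054  -0.0615] mid [ -0.1286 -28.8492   0.1714] ang -22.911499790268763
8.2333 [ 487.7511 -241.4768   21.1509] [4.9336 2.6356 1.462 ]
```

```bash
cat > bay.py <<'E'
from h import *
from scipy.spatial.transform import Rotation as Ro
BAY={"red":(np.array([628.5,126.2,42.5]),-2.75),"blue":(np.array([633.5,-142.3,42.0]),5.0)}
def frame(n):
    o,y=BAY[n]; y=np.radians(y); c,s=np.cos(y),np.sin(y); q=np.cos(np.pi/6)
    X=np.array([c*q,s*q,.5]); Y=np.array([-s,c,0]); Z=np.cross(X,Y); return o,np.column_stack([X,Y,Z])
def go(n,p,s=None):
    s=s or bot.observe(); o,B=frame(n); t=o+B@np.array(p,float)
    T=np.column_stack([B[:,0],-B[:,2],B[:,1]])
    rv=Ro.from_matrix(T@np.array(s["ee_rot"]).T).as_rotvec()
    print(n,p,"target",t,"shift m",(t-np.array(s["ee_pos"]))/1000,"rotvec",rv)
    return t
E
python3 - <<'E'
from bay import *
go("red",(-3,-57,91)); go("red",(-3,-57,21.2)); print(frame("red"))
E
```

```text
red (-3, -57, 91) target [577.7226  71.5733 119.8083] shift m [0.0899 0.313  0.0986] rotvec [-0.1148 -0.5118  0.3332]
red (-3, -57, 21.2) target [612.5824  69.8989  59.3597] shift m [0.1248 0.3114 0.0382] rotvec [-0.1148 -0.5118  0.3332]
(array([628.5, 126.2,  42.5]), array([[ 0.865 ,  0.048 , -0.4994],
       [-0.0416,  0.9988,  0.024 ],
       [ 0.5   ,  0.    ,  0.866 ]]))
```

>>> step_arm(
  steps=[
    [0,0,0.02,0,0,0],
    [0,0,0.035,0,0,0],
    [0,0,0.035,0,0,0],
    [0,0,0.035,0,0,0],
    [0,0.03,0,0,0,0],
    [0,0.03,0,0,0,0],
    [0,0.03,0,0,0,0],
    [0,0.03,0,0,0,0],
  ],
)

```text
time: 8.95
ee_pos: [481.7, -122.9, 143.9]
ee_rot: [[0.924, -0.01, 0.382], [-0.383, -0.002, 0.924], [-0.008, -1.0, -0.005]]
wrist_force: [0.5, 0.4, -6.7]
opening: 21.6
```

>>> step_arm(
  steps=[
    [0.003,0.024,0.003,-0.0143,-0.064,0.0417],
    [0.003,0.024,0.003,-0.0143,-0.064,0.0417],
    [0.003,0.024,0.003,-0.0143,-0.064,0.0417],
    [0.003,0.024,0.003,-0.0143,-0.064,0.0417],
    [0.003,0.024,0.003,-0.0143,-0.064,0.0417],
    [0.003,0.024,0.003,-0.0143,-0.064,0.0417],
    [0.003,0.024,0.003,-0.0143,-0.064,0.0417],
    [0.003,0.024,0.003,-0.0143,-0.064,0.0417],
  ],
)

```text
time: 9.62
ee_pos: [505.7, 19.4, 161.7]
ee_rot: [[0.908, 0.397, 0.132], [-0.117, -0.06, 0.991], [0.402, -0.916, -0.008]]
wrist_force: [0.3, -1.0, -5.6]
opening: 21.8
```

```bash
python3 - <<'E'
from bay import *
f,V,s=grab("wrist"); cv2.imwrite("pics/w5.png",f["color"]); print(s["time"],s["ee_pos"],s["opening"],s["wrist_force"],s["qpos"])
go("red",(-3,-57,91)); go("red",(-3,-57,21.2)); 
E
```

```text
9.6167 [505.6778  19.4276 161.7325] 21.82375779239739 [ 0.2753 -1.0392 -5.5627] [-0.1496  0.3038 -0.0913  2.4211  1.4044  0.1798 -0.1576]
red (-3, -57, 91) target [577.7226  71.5733 119.8083] shift m [ 0.0722  0.05   -0.0417] rotvec [-0.0039 -0.1102  0.0804]
red (-3, -57, 21.2) target [612.5824  69.8989  59.3597] shift m [ 0.1071  0.0483 -0.1022] rotvec [-0.0039 -0.1102  0.0804]
```

View pics/w5.png

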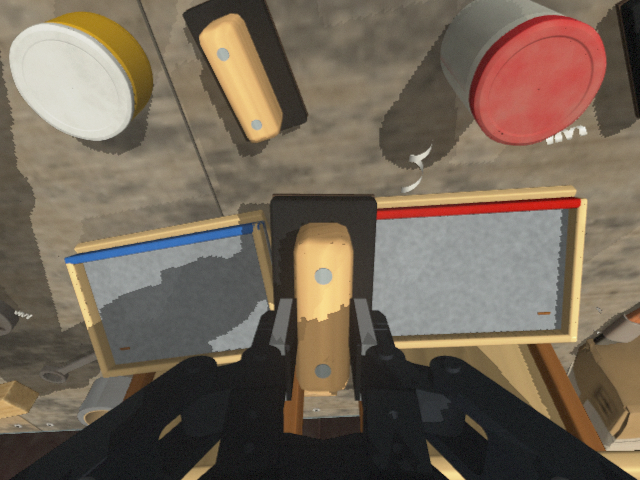

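```bash
cat > ov.py <<'E'
from bay import *
def ov(img,f,V,name):
    im=img.copy()
    for n,col in (("red",(0,255,255)),("blue",(255,0,255))):
        o,B=frame(n)
        for z in (0,14):
            p=[proj(f,V,o+B@np.array([x,y,z])) for x,y in ((-56,-90),(-56,90),(56,90),(56,-90))]
            cv2.polylines(im,[np.round(np.array(p)).astype(int)],True,col if z else (0,255,0),1)
    cv2.imwrite("pics/"+name,im)
E
python3 - <<'E'
from ov import *
f,V,s=grab("wrist"); ov(f["color"],f,V,"o1.png"); print(s["ee_pos"],s["time"],s["qpos"])
E
```

```text
[505.4811  21.5973 161.5231] 9.6667 [-0.1504  0.3041 -0.0939  2.4217  1.4119  0.1784 -0.1653]
```

View pics/o1.png

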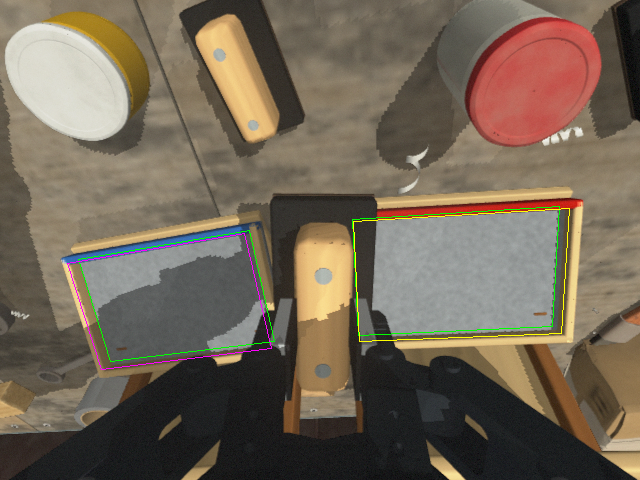

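```bash
python3 - <<'E'
from h import *
a=cv2.imread("pics/w5.png"); crop(a,55,195,285,385,3.4,"c5.png"); crop(a,370,180,600,350,3.4,"c6.png")
E
```

```text
(no output)
```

View pics/c5.png

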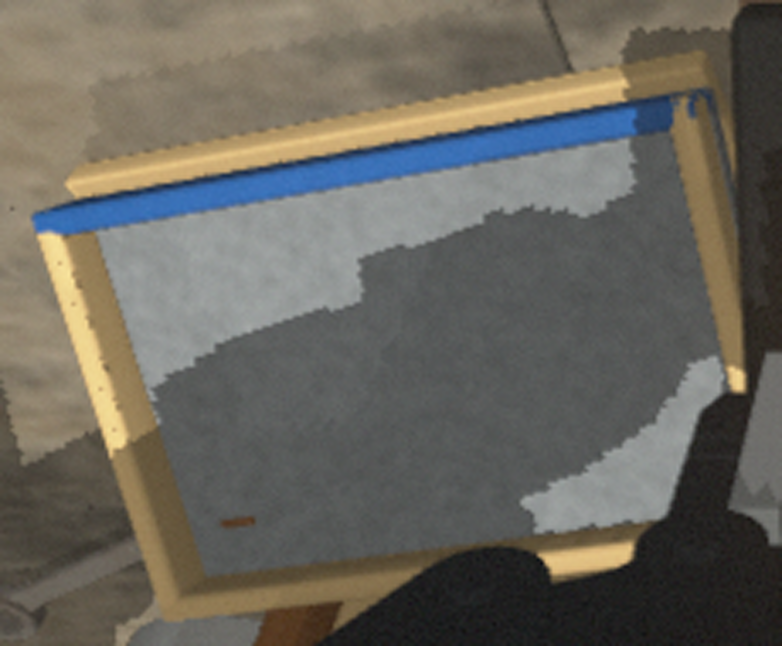

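View pics/c6.png

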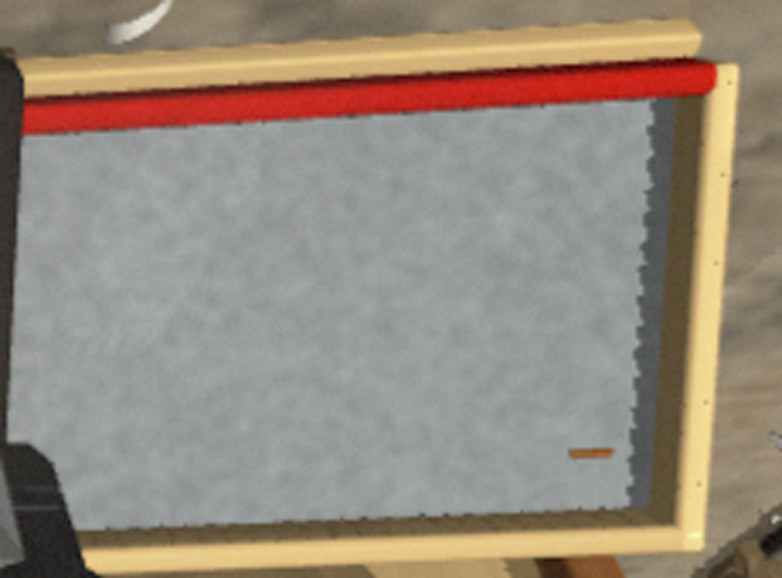

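```bash
cat > bc.py <<'E'
from bay import *
def inbay(n,f,V,uv,z):
    o,B=frame(n); c,d=ray(f,V,uv); c2=B.T@(c-o); d2=B.T@d; return c2+d2*(z-c2[2])/d2[2]
E
python3 - <<'E'
from bc import *
f,V,s=grab("wrist")
s=dict(ee_pos=[505.678,19.428,161.733],ee_rot=[[0.908,0.397,0.132],[-0.117,-0.06,0.991],[0.402,-0.916,-0.008]])
V=view_of(f,s)
def u(c,x0,y0,k=3.4): return ((c[0]+.5)/k-.5+x0,(c[1]+.5)/k-.5+y0)
print("red floor: UL corner",inbay("red",f,V,u((650,509),370,180),0),"upper line",inbay("red",f,V,u((85,530),370,180),0),"side line low",inbay("red",f,V,u((673,98),370,180),0))
print(" tops z14: UL inner",inbay("red",f,V,u((678,526),370,180),14)," side wall inner low",inbay("red",f,V,u((708,98),370,180),14),"lip outer top",[inbay("red",f,V,u(q,370,180),14) for q in ((700,62),(25,98))])
print("blue floor: UR corner",inbay("blue",f,V,u((203,575),55,195),0),"low R",inbay("blue",f,V,u((98,232),55,195),0),"side L",inbay("blue",f,V,u((677,135),55,195),0),inbay("blue",f,V,u((722,375),55,195),0))
print(" upper wall line",inbay("blue",f,V,u((660,518),55,195),0))
print(" lip outer top",[inbay("blue",f,V,u(q,55,195),14) for q in ((40,213),(640,105))])
E
```

```text
red floor: UL corner [59.9415 93.9999  0.    ] upper line [ 58.918  -58.9346   0.    ] side line low [-52.6345  93.5625   0.    ]
 tops z14: UL inner [58.2876 93.2434 14.    ]  side wall inner low [-54.169   93.7435  14.    ] lip outer top [array([-63.1055,  91.3086,  14.    ]), array([-64.8832, -71.8274,  14.    ])]
blue floor: UR corner [ 59.0853 -90.363    0.    ] low R [-51.8928 -88.8054   0.    ] side L [-51.2378  90.2261   0.    ] [18.3197 87.4736 -0.    ]
 upper wall line [58.9906 59.3421  0.    ]
 lip outer top [array([-61.8295, -92.2145,  14.    ]), array([-62.5044,  87.0279,  14.    ])]
```

```bash
sed -i 's/^BAY=.*/BAY={"red":(np.array([629.9,128.2,43.2]),-2.75),"blue":(np.array([634.8,-141.3,42.7]),5.0)}/' bay.py; python3 - <<'E'
from bay import *
go("red",(-2,-56,91)); go("red",(-2,-56,22)); print(bot.observe()["ee_pos"])
E
```

```text
red (-2, -56, 91) target [580.0356  74.5306 121.0083] shift m [ 0.0736  0.0547 -0.0408] rotvec [-0.004  -0.1113  0.0835]
red (-2, -56, 22) target [614.4958  72.8754  61.2526] shift m [ 0.108   0.053  -0.1006] rotvec [-0.004  -0.1113  0.0835]
[506.4824  19.8741 161.8275]
```

>>> step_arm(
  steps=[
    [0.009,0.007,0,0,-0.014,0.0105],
    [0.009,0.007,0,0,-0.014,0.0105],
    [0.009,0.007,0,0,-0.014,0.0105],
    [0.009,0.007,0,0,-0.014,0.0105],
    [0.009,0.007,-0.01,0,-0.014,0.0105],
    [0.009,0.007,-0.01,0,-0.014,0.0105],
    [0.009,0.007,-0.01,0,-0.014,0.0105],
    [0.009,0.007,-0.01,0,-0.014,0.0105],
  ],
)

```text
time: 10.43
ee_pos: [581.2, 74.4, 122.1]
ee_rot: [[0.863, 0.502, 0.052], [-0.048, -0.019, 0.999], [0.502, -0.865, 0.008]]
wrist_force: [-0.4, -0.5, -7.0]
opening: 22.0
```

```bash
python3 - <<'E'
from ov import *
f,V,s=grab("wrist"); print(s["time"],s["ee_pos"],s["opening"],s["wrist_force"],s["qpos"])
ov(f["color"],f,V,"o2.png")
go("red",(-2,-56,91)); go("red",(-2,-56,22)); 
E
```

```text
10.4333 [581.1693  74.4354 122.1088] 21.962411681187103 [-0.4292 -0.4839 -6.9964] [-0.0218  0.485  -0.3583  2.3582  2.0752  0.3807 -0.8021]
red (-2, -56, 91) target [580.0356  74.5306 121.0083] shift m [-0.0019 -0.0015  0.0008] rotvec [-0.0092  0.0012  0.0018]
red (-2, -56, 22) target [614.4958  72.8754  61.2526] shift m [ 0.0326 -0.0031 -0.059 ] rotvec [-0.0092  0.0012  0.0018]
```

View pics/o2.png

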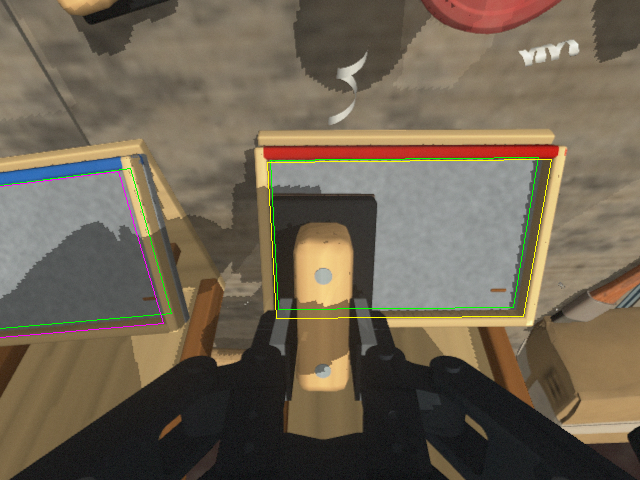

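>>> step_arm(
  steps=[
    [0.005,-0.0005,-0.009,-0.001,0,0],
    [0.005,-0.0005,-0.009,-0.001,0,0],
    [0.005,-0.0005,-0.009,-0.001,0,0],
    [0.005,-0.0005,-0.009,-0.001,0,0],
    [0.005,-0.0005,-0.009,-0.001,0,0],
    [0.004,-0.0005,-0.007,-0.001,0,0],
    [0.002,0,-0.0035,0,0,0],
    [0.0015,0,-0.0025,0,0,0],
  ],
)

```text
time: 11.15
ee_pos: [614.5, 74.2, 64.7]
ee_rot: [[0.863, 0.504, 0.047], [-0.042, -0.021, 0.999], [0.504, -0.864, 0.003]]
wrist_force: [-1.1, -0.1, -5.3]
opening: 21.8
```

```bash
python3 - <<'E'
from ov import *
f,V,s=grab("wrist"); print(s["time"],s["ee_pos"],s["opening"],s["wrist_force"],s["qpos"])
ov(f["color"],f,V,"o3.png")
go("red",(-2,-56,21)); o,B=frame("red"); print(B.T@(np.array(s["ee_pos"])-o))
E
```

```text
11.15 [614.4902  74.2258  64.7482] 21.7741036048079 [-1.0998 -0.0692 -5.2996] [ 0.0269  0.6385 -0.408   2.3115  2.2113  0.4825 -0.8876]
red (-2, -56, 21) target [614.9953  72.8514  60.3865] shift m [ 0.0005 -0.0014 -0.0043] rotvec [-0.0026  0.0049 -0.0005]
[ -0.3132 -54.6514  25.0625]
```

View pics/o3.png

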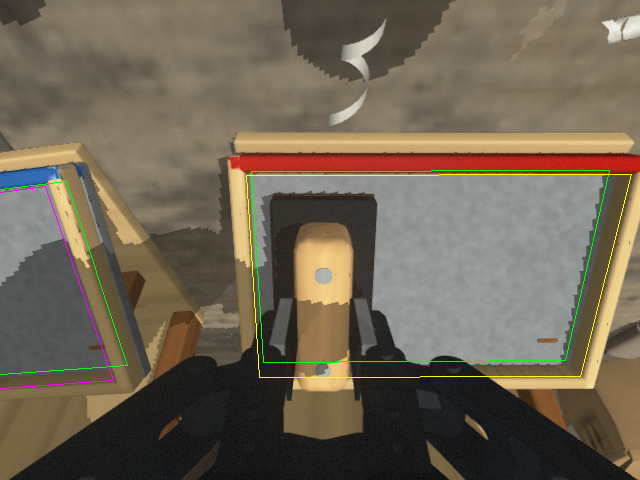

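>>> step_arm(
  steps=[
    [0.001,0,-0.0018,0,0,0],
    [0.001,0,-0.0018,0,0,0],
    [0,0,0,0,0,0],
    [0,0,0,0,0,0],
    [0,0,0,0,0,0],
    [0,0,0,0,0,0],
    [0,0,0,0,0,0],
    [0,0,0,0,0,0],
  ],
)

```text
time: 11.87
ee_pos: [615.0, 74.6, 63.8]
ee_rot: [[0.861, 0.506, 0.046], [-0.041, -0.021, 0.999], [0.506, -0.862, 0.002]]
wrist_force: [-8.7, 0.0, 9.1]
opening: 21.6
```

```bash
python3 - <<'E'
from bay import *
s=bot.observe(); o,B=frame("red"); print(B.T@(np.array(s["ee_pos"])-o),B.T@np.array(s["wrist_force"]),s["ee_pos"]); go("red",(-2,-56,21))
E
```

```text
[ -0.3455 -54.2423  24.0085] [-2.9827 -0.3742 12.2019] [615.0083  74.6104  63.8192]
red (-2, -56, 21) target [614.9953  72.8514  60.3865] shift m [-0.     -0.0018 -0.0034] rotvec [-0.0019  0.0074 -0.002 ]
```

>>> step_arm(
  steps=[
    [0,0,0,0,0,0],
    [0,0,0,0,0,0],
    [0,0,0,0,0,0],
    [0,0,0,0,0,0],
    [0,0,0,0,0,0],
    [0,0,0,0,0,0],
    [-0.003,0,0.0052,0,0,0],
    [-0.01,0,0.017,0,0,0],
  ],
  fingers=50,
)

```text
time: 12.53
ee_pos: [603.7, 73.9, 82.8]
ee_rot: [[0.863, 0.503, 0.049], [-0.044, -0.022, 0.999], [0.503, -0.864, 0.003]]
wrist_force: [-0.6, -0.4, -0.3]
opening: 42.8
```

>>> step_arm(
  steps=[
    [-0.015,0,0.026,0,0,0],
    [-0.02,0,0.034,0,0,0],
    [-0.02,0,0.034,0,0,0],
    [-0.01,0,0.02,0,0,0],
    [0,0,0,0,0,0],
    [0,0,0,0,0,0],
    [0,0,0,0,0,0],
    [0,0,0,0,0,0],
  ],
)

```text
time: 13.2
ee_pos: [538.4, 74.3, 197.1]
ee_rot: [[0.863, 0.503, 0.047], [-0.042, -0.021, 0.999], [0.503, -0.864, 0.002]]
wrist_force: [-1.0, -0.3, -1.4]
opening: 42.7
```

```bash
python3 - <<'E'
from ov import *
f,V,s=grab("wrist"); print(s["time"],s["ee_pos"],s["opening"],s["wrist_force"],s["qpos"])
cv2.imwrite("pics/w6.png",f["color"]); ov(f["color"],f,V,"o4.png"); print(s["ee_rot"])
E
```

```text
13.2 [538.3831  74.3303 197.102 ] 42.745079223308416 [-1.0019 -0.3023 -1.4203] [-0.2205  0.2705 -0.1358  2.3938  1.6472  0.227  -0.4106]
[[ 0.863   0.503   0.0468]
 [-0.0417 -0.0215  0.9989]
 [ 0.5035 -0.864   0.0024]]
```

View pics/o4.png

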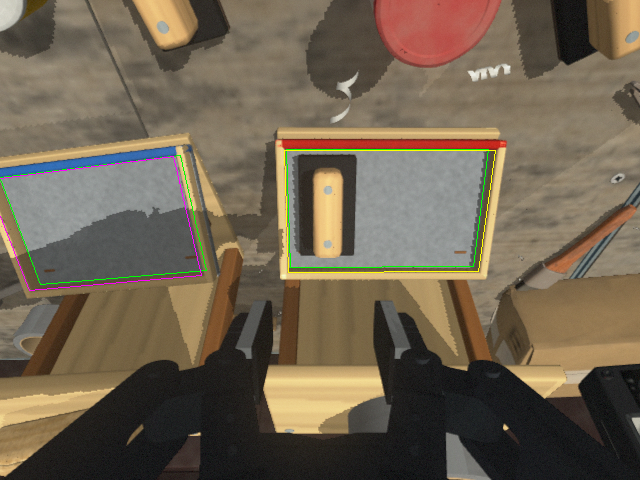

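```bash
python3 - <<'E'
from bay import *
f,V,s=grab("wrist")
s1=dict(ee_pos=[456.8673,-242.6121,209.3791],ee_rot=[[-0.9259,0.0006,-0.3777],[0.3777,-0.0002,-0.9259],[-0.0006,-1,-0.0001]])
s5=dict(ee_pos=[505.678,19.428,161.733],ee_rot=[[0.908,0.397,0.132],[-0.117,-0.06,0.991],[0.402,-0.916,-0.008]])
V1=view_of(f,s1);V5=view_of(f,s5);P=[]
for a,b in [((103,297),(256,125)),((133,330),(223,54))]:
    p,e=tri([(f,V1,a),(f,V5,b)]); P.append(p); print(p,e, onz(f,V1,a,50),onz(f,V5,b,50))
m=(P[0]+P[1])/2; print(m, np.degrees(np.arctan2(*(P[0]-P[1])[1::-1])))
a=np.radians(10.8); T=np.column_stack([[np.cos(a),np.sin(a),0],[0,0,-1],[-np.sin(a),np.cos(a),0]])
print("rot",Ro.from_matrix(T@np.array(s["ee_rot"]).T).as_rotvec(), "shift",m-s["ee_pos"])
E
```

```text
[463.7188 -19.3137  51.194 ] [np.float64(0.5487354097923234), np.float64(0.5487354097922895)] [463.0399 -18.7511  50.    ] [464.7252 -19.3679  50.    ]
[421.1795 -27.1561  50.6444] [np.float64(0.26744909565581704), np.float64(0.2674490956557261)] [421.1932 -26.5279  50.    ] [421.0874 -27.462   50.    ]
[442.4492 -23.2349  50.9192] 10.445583981021011
rot [-0.0396  0.5267  0.2308] shift [ -95.8538  -97.3979 -145.892 ]
```

>>> step_arm(
  steps=[
    [-0.012,-0.012,-0.005,-0.005,0.066,0.029],
    [-0.012,-0.012,-0.005,-0.005,0.066,0.029],
    [-0.012,-0.012,-0.005,-0.005,0.066,0.029],
    [-0.012,-0.012,-0.005,-0.005,0.066,0.029],
    [-0.012,-0.012,-0.005,-0.005,0.066,0.029],
    [-0.012,-0.012,-0.005,-0.005,0.066,0.029],
    [-0.012,-0.012,-0.005,-0.005,0.066,0.029],
    [-0.012,-0.012,-0.005,-0.005,0.066,0.029],
  ],
  fingers=60,
)

```text
time: 13.97
ee_pos: [475.5, 4.5, 169.4]
ee_rot: [[0.978, 0.181, -0.103], [0.107, -0.016, 0.994], [0.178, -0.983, -0.035]]
wrist_force: [0.2, -0.2, -0.3]
opening: 51.4
```

```bash
cat > goto.py <<'E'
from bay import *
import sys
def dn(x,y,z,ang):
    s=bot.observe(); a=np.radians(ang); T=np.column_stack([[np.cos(a),np.sin(a),0],[0,0,-1],[-np.sin(a),np.cos(a),0]])
    print(s["time"],"pos",s["ee_pos"],"rot",Ro.from_matrix(T@np.array(s["ee_rot"]).T).as_rotvec(), "shift",np.array([x,y,z])-s["ee_pos"],"q",s["qpos"],"F",s["wrist_force"])
if __name__=="__main__": dn(*map(float,sys.argv[1:]))
E
python3 goto.py 442.4 -23.2 100 10.5
```

```text
13.9667 pos [475.5006   4.5272 169.3859] rot [0.009  0.1825 0.077 ] shift [-33.1006 -27.7272 -69.3859] q [ 0.3319  0.3252 -0.5671  2.3001  0.5436  0.4426  1.0012] F [ 0.1738 -0.2341 -0.2815]
```

>>> step_arm(
  steps=[
    [-0.007,-0.006,-0.008,0.002,0.036,0.015],
    [-0.007,-0.006,-0.008,0.002,0.036,0.015],
    [-0.007,-0.006,-0.008,0.002,0.036,0.015],
    [-0.007,-0.006,-0.008,0.002,0.036,0.015],
    [-0.005,-0.004,-0.008,0.001,0.036,0.015],
    [0,0,0,0,0,0],
    [0,0,0,0,0,0],
    [0,0,0,0,0,0],
  ],
)

```text
time: 14.63
ee_pos: [443.6, -22.7, 130.1]
ee_rot: [[0.984, 0.008, -0.179], [0.179, -0.001, 0.984], [0.008, -1.0, -0.002]]
wrist_force: [0.1, 0.2, -0.4]
opening: 51.2
```

```bash
python3 goto.py 442.4 -23.2 20 10.5; python3 - <<'E'
from h import *
f,V,s=grab("wrist"); cv2.imwrite("pics/w7.png",f["color"])
E
```

```text
14.6333 pos [443.5537 -22.7083 130.0695] rot [0.0008 0.0078 0.0034] shift [  -1.1537   -0.4917 -110.0695] q [ 0.433   0.4323 -0.6193  2.2758  0.4864  0.5519  1.1881] F [ 0.0789  0.1973 -0.4233]
```

View pics/w7.png

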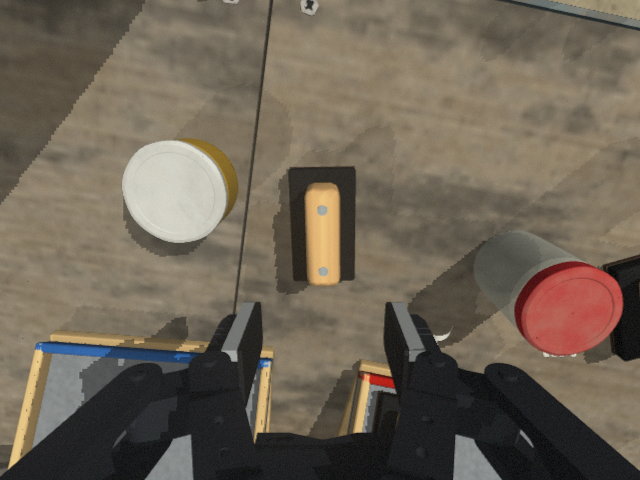

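>>> step_arm(
  steps=[
    [-0.001,0,-0.02,0,0.004,0.002],
    [0,0,-0.025,0,0.004,0.002],
    [0,0,-0.025,0,0,0],
    [0,0,-0.02,0,0,0],
    [0,0,-0.012,0,0,0],
    [0,0,-0.006,0,0,0],
    [0,0,-0.001,0,0,0],
    [0,0,0,0,0,0],
  ],
)

```text
time: 15.35
ee_pos: [442.8, -22.5, 21.7]
ee_rot: [[0.983, 0.001, -0.184], [0.184, -0.002, 0.983], [0.0, -1.0, -0.002]]
wrist_force: [-0.6, -0.5, -0.2]
opening: 51.0
```

>>> step_arm(
  steps=[
    [0,0,0,0,0,0],
    [0,0,0,0,0,0],
    [0,0,0,0,0,0],
    [0,0,0,0,0,0],
    [0,0,0,0,0,0],
    [0,0,0,0,0,0],
    [0,0,0,0,0,0],
    [0,0,0,0,0,0],
  ],
  fingers=10,
)

```text
time: 16.02
ee_pos: [443.2, -23.1, 22.5]
ee_rot: [[0.983, 0.002, -0.183], [0.183, -0.002, 0.983], [0.002, -1.0, -0.002]]
wrist_force: [-0.8, -0.2, 6.4]
opening: 21.6
```

>>> step_arm(
  steps=[
    [0,0,0.0005,0,0,0],
    [0.003,0,0,0,0,0],
    [0.003,0,0,0,0,0],
    [0.003,0,0,0,0,0],
    [0.003,0,0,0,0,0],
    [0.003,0,0,0,0,0],
    [0.003,0,0,0,0,0],
    [0.003,0,0,0,0,0],
  ],
)

```text
time: 16.68
ee_pos: [459.1, -24.0, 22.4]
ee_rot: [[0.983, -0.007, -0.183], [0.183, -0.005, 0.983], [-0.007, -1.0, -0.004]]
wrist_force: [-6.9, -0.1, 13.5]
opening: 21.9
```

>>> step_arm(
  steps=[
    [0.003,0,0,0,0,0],
    [0.003,0,0,0,0,0],
    [0.003,0,0,0,0,0],
    [0.003,0,0,0,0,0],
    [0.003,0,0,0,0,0],
    [0.003,0,0,0,0,0],
    [0.003,0,0,0,0,0],
    [0.003,0,0,0,0,0],
  ],
)

```text
time: 17.35
ee_pos: [483.5, -23.9, 22.5]
ee_rot: [[0.983, -0.006, -0.183], [0.183, -0.005, 0.983], [-0.007, -1.0, -0.003]]
wrist_force: [-6.1, -1.3, 12.5]
opening: 21.9
```

>>> step_arm(
  steps=[
    [0,0,0.001,0,0,0],
    [0,0,0,0,0,0],
    [-0.003,0,0,0,0,0],
    [-0.003,0,0,0,0,0],
    [-0.003,0,0,0,0,0],
    [-0.003,0,0,0,0,0],
    [-0.003,0,0,0,0,0],
    [-0.003,0,0,0,0,0],
  ],
)

```text
time: 18.02
ee_pos: [468.7, -23.0, 22.7]
ee_rot: [[0.983, -0.001, -0.183], [0.183, -0.002, 0.983], [-0.001, -1.0, -0.002]]
wrist_force: [0.4, 0.4, -6.6]
opening: 21.5
```

>>> step_arm(
  steps=[
    [-0.003,0,-0.0005,0,0,0],
    [-0.003,0,-0.0005,0,0,0],
    [-0.003,0,-0.0005,0,0,0],
    [-0.003,0,-0.0005,0,0,0],
    [-0.003,0,0,0,0,0],
    [-0.003,0,0,0,0,0],
    [-0.003,0,0,0,0,0],
    [-0.003,0,0,0,0,0],
  ],
)

```text
time: 18.68
ee_pos: [450.6, -21.6, 22.5]
ee_rot: [[0.983, 0.009, -0.184], [0.184, 0.001, 0.983], [0.009, -1.0, -0.001]]
wrist_force: [5.6, -1.2, 7.3]
opening: 21.5
```

```bash
python3 - <<'E'
from h import *
f,V,s=grab("wrist"); cv2.imwrite("pics/w8.png",f["color"])
s=bot.observe(); print(s["time"],s["ee_pos"],s["wrist_force"],s["ft_torque"])
E
```

```text
18.7333 [449.7389 -21.6764  22.4773] [4.5102 0.5746 7.5687] [ 0.0557 -0.9758  0.002 ]
```

View pics/w8.png

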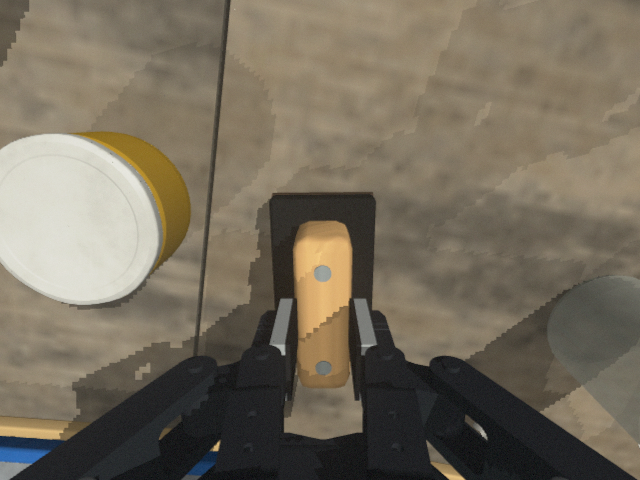

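>>> step_arm(
  steps=[
    [0,0,-0.001,0,0,0],
    [0,0,-0.001,0,0,0],
    [0.003,0,-0.001,0,0,0],
    [0.004,0,0,0,0,0],
    [0.004,0,0,0,0,0],
    [0.004,0,0,0,0,0],
    [0.004,0,0,0,0,0],
    [0.004,0,0,0,0,0],
  ],
)

```text
time: 19.4
ee_pos: [450.9, -22.5, 22.0]
ee_rot: [[0.982, -0.023, -0.187], [0.187, -0.012, 0.982], [-0.025, -1.0, -0.008]]
wrist_force: [-33.8, 5.6, 85.0]
opening: 21.6
```

>>> step_arm(
  steps=[
    [0.004,0,0,0,0,0],
    [0.004,0,0,0,0,0],
    [0.004,0,0,0,0,0],
    [0.004,0,0,0,0,0],
    [0.004,0,0,0,0,0],
    [0.004,0,0,0,0,0],
    [0.004,0,0,0,0,0],
    [0.004,0,0,0,0,0],
  ],
)

```text
time: 20.07
ee_pos: [484.6, -25.6, 22.1]
ee_rot: [[0.983, -0.023, -0.184], [0.184, -0.016, 0.983], [-0.026, -1.0, -0.012]]
wrist_force: [-28.8, -1.3, 74.1]
opening: 21.6
```

```bash
python3 - <<'E'
from bc import *
f,V,s=grab("wrist"); print(s["wrist_force"])
s6=dict(ee_pos=[538.3831,74.3303,197.102],ee_rot=[[0.863,0.503,0.0468],[-0.0417,-0.0215,0.9989],[0.5035,-0.864,0.0024]])
V6=view_of(f,s6)
for p in ((328,189.5),(328,243.5)): print(inbay("red",f,V6,p,52.8))
for p in ((300,155),(355,155),(354,256),(297,255)): print("base top",inbay("red",f,V6,p,18.5))
for p in ((289,152),(287,270),(483,270)): print("floor",inbay("red",f,V6,p,0))
E
```

```text
[-28.8029  -1.2744  74.0582]
[-29.2363 -53.1671  52.8   ]
[ 14.9241 -53.0251  52.8   ]
base top [-52.5634 -76.3132  18.5   ]
base top [-52.4929 -29.8424  18.5   ]
base top [ 38.3047 -28.4244  18.5   ]
base top [ 37.1935 -80.8802  18.5   ]
floor [-53.6309 -87.0871   0.    ]
floor [ 59.5496 -92.3764   0.    ]
floor [ 60.0703 101.0165   0.    ]
```

```bash
python3 - <<'E'
from h import *
a=cv2.imread("pics/w6.png"); crop(a,270,120,510,290,3.3,"c7.png")
E
```

```text
(no output)
```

View pics/c7.png

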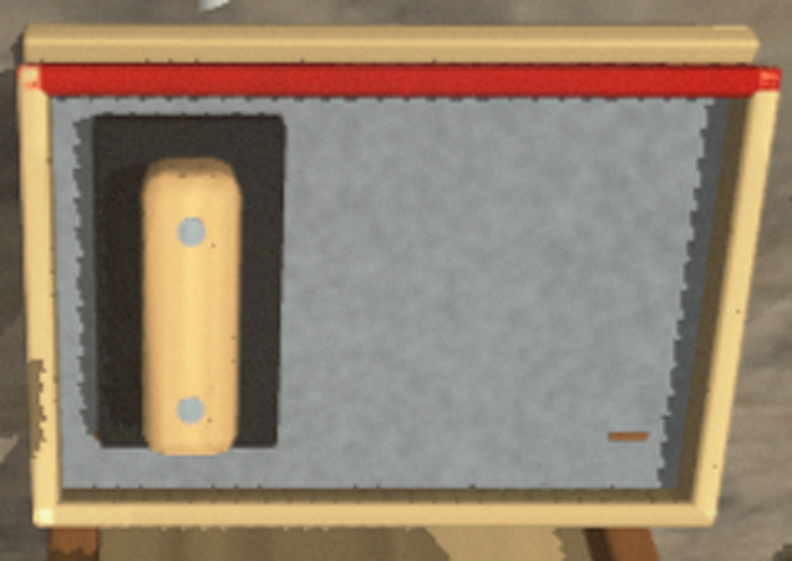

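```bash
python3 - <<'E'
from bc import *
f,V,s=grab("wrist")
s6=dict(ee_pos=[538.3831,74.3303,197.102],ee_rot=[[0.863,0.503,0.0468],[-0.0417,-0.0215,0.9989],[0.5035,-0.864,0.0024]])
V6=view_of(f,s6)
u=lambda c:((c[0]+.5)/3.3-.5+270,(c[1]+.5)/3.3-.5+120)
print("lip inner top",inbay("red",f,V6,u((190,95)),16.8)); print("base low edge top",inbay("red",f,V6,u((190,115)),18.8)); print("base upper edge top",inbay("red",f,V6,u((110,445)),18.8)); print("upper wall inner top",inbay("red",f,V6,u((190,502)),16.8),"floor upper",inbay("red",f,V6,u((400,488)),2.8))
print("camera in bay",frame("red")[1].T@(-V6[:3,:3].T@V6[:3,3]-frame("red")[0]))
E
```

```text
lip inner top [-57.7946 -53.3032  16.8   ]
base low edge top [-52.9644 -53.3207  18.8   ]
base upper edge top [ 36.6124 -75.3545  18.8   ]
upper wall inner top [ 54.6108 -53.0144  16.8   ] floor upper [56.0891  9.3034  2.8   ]
camera in bay [-79.8127 -58.2356 342.6093]
```

```bash
sed -i 's/^BAY=.*/BAY={"red":(np.array([628.5,128.2,45.6]),-2.75),"blue":(np.array([633.4,-139.3,45.1]),5.0)}/' bay.py; python3 - <<'E'
from bay import *
go("blue",(2,-30,110)); go("blue",(2,-30,23)); print(bot.observe()["ee_pos"],bot.observe()["qpos"])
E
```

```text
blue (2, -30, 110) target [ 582.9494 -173.8284  141.3628] shift m [ 0.0963 -0.1483  0.1193] rotvec [ 0.0851 -0.54   -0.092 ]
blue (2, -30, 23) target [ 626.2839 -170.0372   66.0186] shift m [ 0.1396 -0.1445  0.0439] rotvec [ 0.0851 -0.54   -0.092 ]
[486.6522 -25.5235  22.0913] [ 0.2568  0.656  -0.4156  2.227   0.7019  0.4134  1.0115]
```

>>> step_arm(
  steps=[
    [0,0,0.02,0,0,0],
    [0,0,0.035,0,0,0],
    [0,0,0.035,0,0,0],
    [0,0,0.035,0,0,0],
    [0,-0.018,0.005,0.007,-0.045,-0.008],
    [0,-0.018,0.005,0.007,-0.045,-0.008],
    [0,-0.018,0.005,0.007,-0.045,-0.008],
    [0,-0.018,0.005,0.007,-0.045,-0.008],
  ],
)

```text
time: 20.83
ee_pos: [497.2, -95.8, 162.0]
ee_rot: [[0.973, 0.176, -0.151], [0.149, 0.023, 0.989], [0.178, -0.984, -0.004]]
wrist_force: [0.6, -0.7, -6.7]
opening: 21.5
```

>>> step_arm(
  steps=[
    [0.006,-0.01,0,0.007,-0.045,-0.0075],
    [0.006,-0.01,0,0.007,-0.045,-0.0075],
    [0.006,-0.01,0,0.007,-0.045,-0.0075],
    [0.006,-0.01,0,0.007,-0.045,-0.0075],
    [0.006,-0.01,0,0.007,-0.045,-0.0075],
    [0.006,-0.01,0,0.007,-0.045,-0.0075],
    [0.006,-0.01,0,0.007,-0.045,-0.0075],
    [0.006,-0.01,0,0.007,-0.045,-0.0075],
  ],
)

```text
time: 21.5
ee_pos: [533.1, -162.4, 158.6]
ee_rot: [[0.891, 0.442, -0.099], [0.088, 0.045, 0.995], [0.445, -0.896, 0.001]]
wrist_force: [0.3, -0.5, -6.8]
opening: 21.3
```

```bash
python3 - <<'E'
from ov import *
f,V,s=grab("wrist"); print(s["time"],s["ee_pos"],s["opening"],s["wrist_force"],s["qpos"],s["ee_rot"])
cv2.imwrite("pics/w9.png",f["color"]);ov(f["color"],f,V,"o5.png")
go("blue",(2,-30,110)); go("blue",(2,-30,23)); 
E
```

```text
21.5 [ 533.1067 -162.3804  158.5755] 21.270296572664765 [ 0.312  -0.4988 -6.842 ] [ 0.8194  0.43   -0.631   2.3132  1.1149  0.0881  0.8618] [[ 0.8914  0.4423 -0.099 ]
 [ 0.0883  0.0448  0.9951]
 [ 0.4445 -0.8958  0.0009]]
blue (2, -30, 110) target [ 582.9494 -173.8284  141.3628] shift m [ 0.0499 -0.0109 -0.0169] rotvec [ 0.0053 -0.0627 -0.0121]
blue (2, -30, 23) target [ 626.2839 -170.0372   66.0186] shift m [ 0.0932 -0.0071 -0.0922] rotvec [ 0.0053 -0.0627 -0.0121]
```

View pics/o5.png

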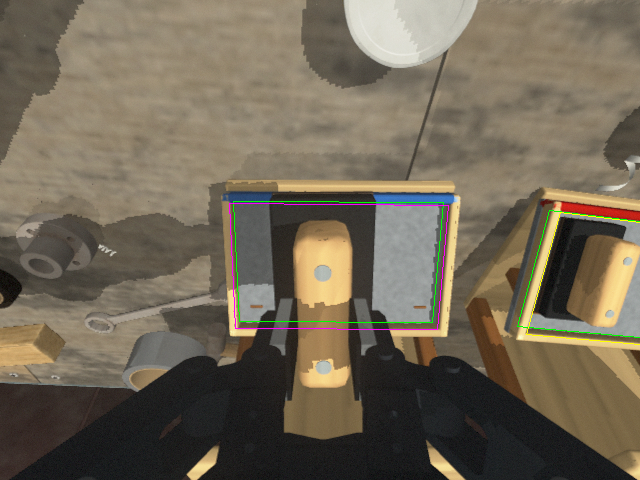

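>>> step_arm(
  steps=[
    [0.008,-0.0015,-0.002,0,0,0],
    [0.008,-0.0015,-0.002,0,0,0],
    [0.008,-0.0015,-0.002,0,0,0],
    [0.008,-0.0015,-0.002,0,-0.01,-0.002],
    [0.007,-0.0015,-0.002,0.001,-0.012,-0.003],
    [0.006,-0.001,-0.002,0.001,-0.014,-0.003],
    [0.005,-0.001,-0.002,0.001,-0.014,-0.003],
    [0,-0.001,-0.002,0.001,-0.014,-0.002],
  ],
)

```text
time: 22.22
ee_pos: [588.8, -170.6, 146.2]
ee_rot: [[0.858, 0.505, -0.091], [0.079, 0.046, 0.996], [0.507, -0.862, -0.001]]
wrist_force: [-0.0, 0.7, -7.5]
opening: 21.6
```

```bash
python3 - <<'E'
from ov import *
s=bot.observe(); print(s["qpos"])
go("blue",(2,-30,110)); go("blue",(2,-30,23)); 
E
```

```text
[ 0.8904  0.5509 -0.7625  2.2531  1.817   0.1795  0.1907]
blue (2, -30, 110) target [ 582.9494 -173.8284  141.3628] shift m [-0.0059 -0.0032 -0.0048] rotvec [ 0.      0.0082 -0.0042]
blue (2, -30, 23) target [ 626.2839 -170.0372   66.0186] shift m [ 0.0374  0.0005 -0.0802] rotvec [ 0.      0.0082 -0.0042]
```

>>> step_arm(
  steps=[
    [0.0055,0,-0.012,0,0.002,-0.001],
    [0.0055,0,-0.012,0,0.002,-0.001],
    [0.0055,0,-0.012,0,0.002,-0.001],
    [0.0055,0,-0.012,0,0.002,-0.001],
    [0.005,0,-0.011,0,0,0],
    [0.005,0,-0.009,0,0,0],
    [0.003,0,-0.006,0,0,0],
    [0.001,0,-0.002,0,0,0],
  ],
)

```text
time: 22.88
ee_pos: [622.5, -171.7, 67.8]
ee_rot: [[0.865, 0.494, -0.084], [0.072, 0.044, 0.996], [0.496, -0.868, 0.002]]
wrist_force: [-0.4, 0.1, -7.2]
opening: 21.7
```

```bash
python3 - <<'E'
from ov import *
f,V,s=grab("wrist"); print(s["qpos"])
cv2.imwrite("pics/w10.png",f["color"]);ov(f["color"],f,V,"o6.png")
o,B=frame("blue"); print(B.T@(np.array(s["ee_pos"])-o),B.T@np.array(s["wrist_force"]),s["time"])
go("blue",(2,-30,23)); 
E
```

```text
[ 0.9055  0.7851 -0.8607  2.2105  2.0158  0.386   0.0633]
[ -0.5184 -31.3094  26.4758] [-3.9631  0.1313 -6.0406] 22.8833
blue (2, -30, 23) target [ 626.2839 -170.0372   66.0186] shift m [ 0.004   0.0016 -0.002 ] rotvec [-0.0014 -0.0048  0.0026]
```

View pics/o6.png

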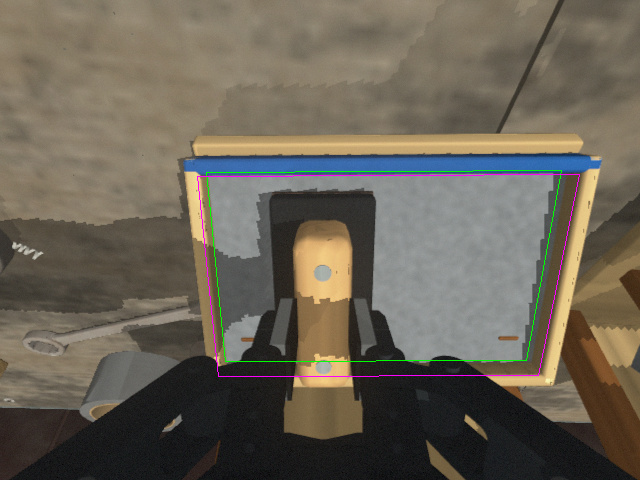

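>>> step_arm(
  steps=[
    [0.002,0.001,-0.001,0,-0.003,0.001],
    [0.002,0,-0.001,0,-0.002,0.001],
    [0.0003,0,-0.0005,0,0,0],
    [0.0003,0,-0.0005,0,0,0],
    [0,0,0,0,0,0],
    [0,0,0,0,0,0],
    [0,0,0,0,0,0],
    [0,0,0,0,0,0],
  ],
)

```text
time: 23.6
ee_pos: [626.3, -170.7, 66.5]
ee_rot: [[0.862, 0.5, -0.087], [0.076, 0.043, 0.996], [0.501, -0.865, -0.001]]
wrist_force: [0.3, -0.3, -6.8]
opening: 21.6
```

```bash
cat > bf.py <<'E'
from bay import *
import sys
s=bot.observe(); o,B=frame(sys.argv[1]); print(B.T@(np.array(s["ee_pos"])-o),B.T@np.array(s["wrist_force"]),s["time"],s["ee_pos"],s["qpos"])
E
python3 bf.py blue
```

```text
[  2.1649 -30.707   23.4386] [-3.1652 -0.3289 -6.0699] 23.6 [ 626.2693 -170.7481   66.4809] [ 0.9065  0.7948 -0.8684  2.208   2.0317  0.3971  0.0554]
```

>>> step_arm(
  steps=[
    [0.0005,0,-0.001,0,0,0],
    [0.0005,0,-0.001,0,0,0],
    [0,0,0,0,0,0],
    [0,0,0,0,0,0],
    [0,0,0,0,0,0],
    [0,0,0,0,0,0],
    [0,0,0,0,0,0],
    [0,0,0,0,0,0],
  ],
)

```text
time: 24.27
ee_pos: [626.6, -170.7, 65.7]
ee_rot: [[0.861, 0.5, -0.088], [0.077, 0.042, 0.996], [0.502, -0.865, -0.002]]
wrist_force: [-10.5, -1.4, 10.5]
opening: 21.5
```

```bash
python3 bf.py blue
```

```text
[  2.0202 -30.7153  22.6154] [-3.953  -0.4555 14.4059] 24.2667 [ 626.5552 -170.7315   65.6956] [ 0.9069  0.7978 -0.8706  2.2085  2.0355  0.402   0.0535]
```

Contact is made, so I release and back off along the floor normal.

>>> step_arm(
  steps=[
    [0,0,0,0,0,0],
    [0,0,0,0,0,0],
    [0,0,0,0,0,0],
    [0,0,0,0,0,0],
    [0,0,0,0,0,0],
    [0,0,0,0,0,0],
    [-0.003,0,0.0052,0,0,0],
    [-0.01,0,0.017,0,0,0],
  ],
  fingers=50,
)

```text
time: 24.93
ee_pos: [614.3, -170.6, 85.1]
ee_rot: [[0.863, 0.498, -0.087], [0.074, 0.045, 0.996], [0.5, -0.866, 0.002]]
wrist_force: [0.1, -0.2, -1.0]
opening: 42.6
```

>>> step_arm(
  steps=[
    [-0.015,0,0.026,0,0,0],
    [-0.02,0,0.034,0,0,0],
    [-0.02,0,0.034,0,0,0],
    [-0.01,0,0.02,0,0,0],
    [0,0,0,0,0,0],
    [0,0,0,0,0,0],
    [0,0,0,0,0,0],
    [0,0,0,0,0,0],
  ],
)

```text
time: 25.6
ee_pos: [563.0, -171.3, 167.9]
ee_rot: [[0.868, 0.488, -0.089], [0.078, 0.043, 0.996], [0.49, -0.872, -0.0]]
wrist_force: [-0.4, 0.3, -0.0]
opening: 42.5
```

```bash
python3 - <<'E'
from bc import *
f,V,s=grab("wrist"); print(s["time"],s["ee_pos"],s["opening"],s["wrist_force"],s["qpos"])
cv2.imwrite("pics/w11.png",f["color"]); print(np.array(s["ee_rot"]).tolist())
E
```

```text
25.6 [ 562.9549 -171.3065  167.9065] 42.500747070414256 [-0.4102  0.2516 -0.0054] [ 0.918   0.4772 -0.7608  2.2743  1.4437  0.1381  0.5481]
[[0.8682464278731967, 0.488078755916225, -0.08903520937642624], [0.07772222748733343, 0.04343470258193113, 0.9960284543957699], [0.49000754671723273, -0.8717181623867253, -0.0002225427365590577]]
```

View pics/w11.png

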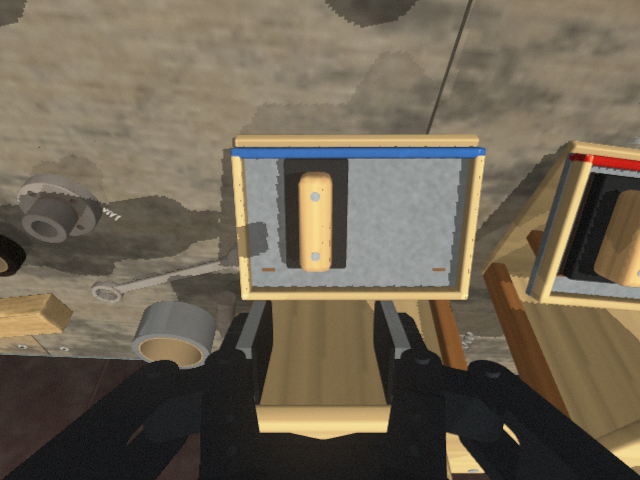

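```bash
python3 - <<'E'
from bc import *
im=cv2.imread("pics/w11.png"); crop(im,225,120,495,310,2.9,"c8.png")
E
```

```text
(no output)
```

View pics/c8.png

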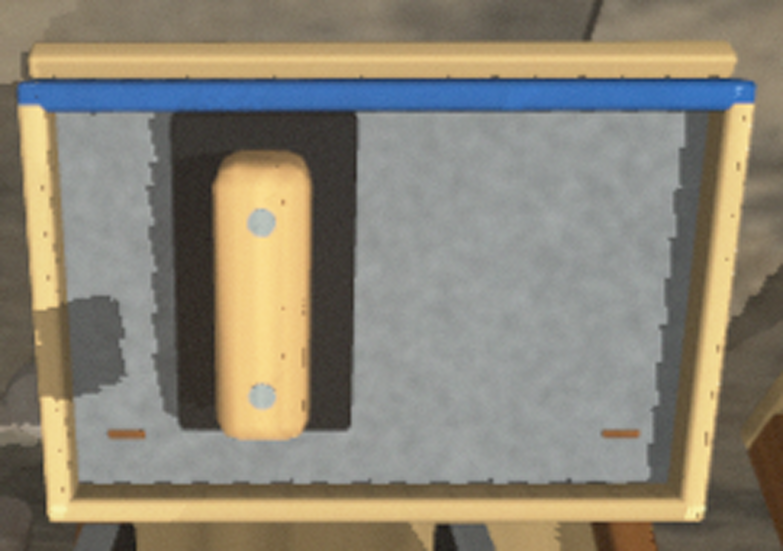

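```bash
python3 goto.py 462 252 150 28.5
```

```text
25.65 pos [ 562.9132 -171.2629  167.8013] rot [-0.1491  0.4934  0.3994] shift [-100.9132  423.2629  -17.8013] q [ 0.918   0.4774 -0.7608  2.2743  1.4429  0.1381  0.5487] F [-0.3227 -0.5631  0.0771]
```

>>> step_arm(
  steps=[
    [-0.012,0.02,0,-0.009,0.031,0.025],
    [-0.012,0.026,0,-0.009,0.031,0.025],
    [-0.01,0.026,0,-0.009,0.031,0.025],
    [-0.01,0.026,0,-0.009,0.031,0.025],
    [-0.008,0.026,0,-0.009,0.031,0.025],
    [-0.006,0.026,0,-0.009,0.031,0.025],
    [-0.006,0.026,0,-0.009,0.031,0.025],
    [-0.005,0.026,0,-0.009,0.031,0.025],
  ],
  fingers=60,
)

```text
time: 26.32
ee_pos: [493.3, 31.6, 168.2]
ee_rot: [[0.925, 0.247, -0.29], [0.287, 0.05, 0.957], [0.251, -0.968, -0.024]]
wrist_force: [-0.0, -0.0, -0.6]
opening: 51.5
```

```bash
python3 goto.py 462 252 150 28.5
```

```text
26.3167 pos [493.2848  31.5681 168.1725] rot [-0.0756  0.2438  0.199 ] shift [-31.2848 220.4319 -18.1725] q [ 0.6718  0.4664 -1.0532  2.3017  0.9603  0.5218  0.7563] F [-0.0345 -0.0292 -0.6242]
```

>>> step_arm(
  steps=[
    [-0.004,0.026,0,-0.009,0.03,0.025],
    [-0.004,0.028,0,-0.009,0.03,0.025],
    [-0.004,0.028,0,-0.009,0.03,0.025],
    [-0.004,0.028,0,-0.009,0.03,0.025],
    [-0.004,0.028,0,-0.009,0.03,0.025],
    [-0.004,0.028,0,-0.009,0.03,0.025],
    [-0.004,0.028,0,-0.009,0.03,0.025],
    [-0.004,0.026,0,-0.009,0.03,0.025],
  ],
)

```text
time: 26.98
ee_pos: [461.8, 252.2, 168.0]
ee_rot: [[0.878, 0.004, -0.478], [0.478, 0.004, 0.878], [0.005, -1.0, 0.002]]
wrist_force: [0.5, -0.1, -0.2]
opening: 50.8
```

```bash
python3 goto.py 462 252 150 28.5;  python3 - <<'E'
from bc import *
f,V,s=grab("wrist"); print(s["time"],s["ee_pos"],s["qpos"])
cv2.imwrite("pics/w12.png",f["color"]); print(np.array(s["ee_rot"]).tolist())
E
```

```text
26.9833 pos [461.824  252.1821 167.9652] rot [-0.0042  0.0039 -0.001 ] shift [  0.176   -0.1821 -17.9652] q [ 0.2005  0.6422 -1.1231  2.0638  0.7509  0.913   0.7244] F [ 0.4929 -0.148  -0.1547]
26.9833 [461.824  252.1821 167.9652] [ 0.2005  0.6422 -1.1231  2.0638  0.7509  0.913   0.7244]
[[0.8783063588696431, 0.0038788046260912006, -0.4780825188644972], [0.47806735232307696, 0.004243776350609204, 0.8783129265843065], [0.0054356795299877105, -0.9999834724818999, 0.0018730058965867023]]
```

View pics/w12.png

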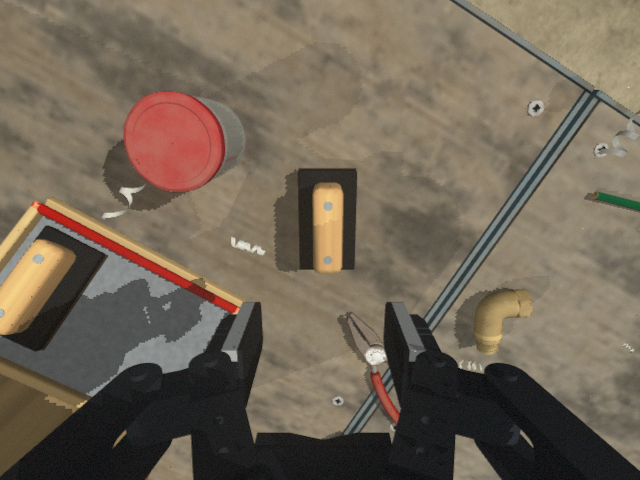

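```bash
python3 - <<'E'
from meas import *
w,U,s=grab("wrist"); t,V,_=grab("top")
P=[onz(w,U,p,50) for p in ((328,261),(328,206))]; print(P,(P[0]+P[1])/2,np.degrees(np.arctan2(*(P[0]-P[1])[1::-1])))
b=bars(cv2.imread("pics/top0.png"),(160,250,196,295),85,70)
print(tri([(t,V,b[3][0]),(w,U,(328,233.5))]), b[3])
print(bot.observe()["time"])
E
python3 goto.py 462 252 20 28.5
```

```text
[array([484.8256, 279.1334,  50.    ]), array([445.0055, 256.9953,  50.    ])] [464.9155 268.0644  50.    ] 29.07197117251597
(array([464.4649, 263.2509,  39.6294]), [np.float64(6.614848650903415), np.float64(6.614848650903303)]) ((174.64012145996094, 272.4235534667969), (28.33208465576172, 11.25302505493164), 61.38954162597656)
27.1333
27.1333 pos [462.0136 253.6264 168.324 ] rot [-0.0073  0.0053 -0.0028] shift [  -0.0136   -1.6264 -148.324 ] q [ 0.2003  0.6421 -1.1243  2.0636  0.7516  0.9106  0.7247] F [-0.2848 -0.4014 -0.5069]
```

```bash
python3 - <<'E'
from meas import *
w,U,s=grab("wrist"); cv2.imwrite("pics/w13.png",w["color"]); print(s["ee_pos"],s["time"],s["joint_vel"])
c=bars(w["color"],(290,160,370,290)); print(c[1:])
crop(w["color"],280,150,380,290,4,"c9.png")
E
```

```text
[462.0136 253.6264 168.324 ] 27.1333 [ 0.0448 -0.0228  0.0339  0.0492  0.0005  0.0167  0.0044]
(np.int32(2542), array([325.9685, 225.4445]), ((326.0, 226.0), (90.0, 30.0), 90.0))
```

View pics/c9.png

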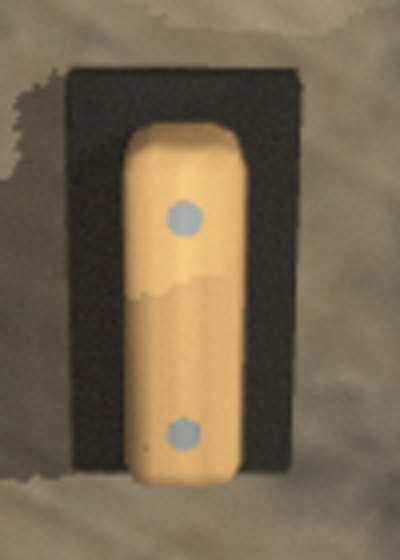

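```bash
python3 - <<'E'
from meas import *
w,U,s=grab("wrist")
P=[onz(w,U,p,50) for p in ((326,258.4),(326,204.1))]; print((P[0]+P[1])/2,np.degrees(np.arctan2(*(P[0]-P[1])[1::-1])),s["ee_pos"],np.array(s["ee_rot"]))
R=np.array(s["ee_rot"]);print(R.T@((P[0]+P[1])/2-s["ee_pos"]))
# check: same computation for block 2 in w7
s7=dict(ee_pos=[443.5537,-22.7083,130.0695],ee_rot=[[0.984,0.008,-0.179],[0.179,-0.001,0.984],[0.008,-1,-0.002]])
U7=view_of(w,s7); P=[onz(w,U7,p,50) for p in ((323,272),(322,211))]; print("w7",(P[0]+P[1])/2)
E
```

```text
[463.3174 255.7729  50.    ] 28.651775275830502 [461.785  251.2333 167.9115] [[ 0.8784  0.0048 -0.478 ]
 [ 0.4779  0.0046  0.8784]
 [ 0.0064 -1.      0.0017]]
[  2.7614 117.9371   3.0488]
w7 [443.2282 -22.6304  50.    ]
```

>>> step_arm(
  steps=[
    [0.001,0.002,-0.02,0,0,0],
    [0,0.001,-0.03,0,0,0],
    [0,0,-0.03,0,0,0],
    [0,0,-0.025,0,0,0],
    [0,0,-0.015,0,0,0],
    [0,0,-0.008,0,0,0],
    [0,0,0,0,0,0],
    [0,0,0,0,0,0],
  ],
)

```text
time: 27.9
ee_pos: [463.0, 252.7, 40.9]
ee_rot: [[0.879, 0.006, -0.476], [0.476, 0.004, 0.879], [0.007, -1.0, 0.001]]
wrist_force: [0.2, 0.8, 0.5]
opening: 50.8
```

```bash
python3 goto.py 463.3 255.5 21 28.6;  python3 - <<'E'
from bc import *
f,V,s=grab("wrist"); print(s["time"],s["ee_pos"],s["qpos"])
cv2.imwrite("pics/w14.png",f["color"])
E
```

```text
27.9 pos [463.044  252.7255  40.9297] rot [-0.0039  0.0058  0.003 ] shift [  0.256    2.7745 -19.9297] q [ 0.0502  0.795  -0.9133  2.1392  1.0182  0.7268  0.5045] F [0.1519 0.7637 0.4531]
27.9 [463.044  252.7255  40.9297] [ 0.0502  0.795  -0.9133  2.1392  1.0182  0.7268  0.5045]
```

View pics/w14.png

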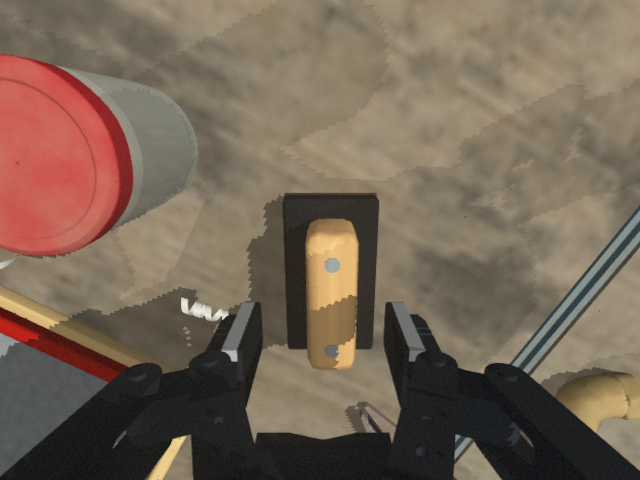

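>>> step_arm(
  steps=[
    [-0.001,0.002,-0.003,0,0.003,0.001],
    [-0.001,0.002,-0.006,0,0.003,0.001],
    [0,0,-0.006,0,0,0],
    [0,0,-0.003,0,0,0],
    [0,0,-0.001,0,0,0],
    [0,0,0,0,0,0],
    [0,0,0,0,0,0],
    [0,0,0,0,0,0],
  ],
)

```text
time: 28.62
ee_pos: [460.9, 257.5, 21.9]
ee_rot: [[0.878, 0.0, -0.479], [0.479, 0.004, 0.878], [0.002, -1.0, 0.004]]
wrist_force: [-0.2, -0.5, -0.3]
opening: 51.6
```

>>> step_arm(
  steps=[
    [0,0,0,0,0,0],
    [0,0,0,0,0,0],
    [0,0,0,0,0,0],
    [0,0,0,0,0,0],
    [0,0,0,0,0,0],
    [0,0,0,0,0,0],
    [0,0,0,0,0,0],
    [0,0,0,0,0,0],
  ],
  fingers=10,
)

```text
time: 29.28
ee_pos: [461.2, 257.1, 22.2]
ee_rot: [[0.878, 0.001, -0.478], [0.478, 0.003, 0.878], [0.002, -1.0, 0.003]]
wrist_force: [-0.5, -2.8, 5.0]
opening: 22.0
```

>>> step_arm(
  steps=[
    [0,0,0.0005,0,0,0],
    [0.003,0,0,0,0,0],
    [0.003,0,0,0,0,0],
    [0.003,0,0,0,0,0],
    [0.003,0,0,0,0,0],
    [0.003,0,0,0,0,0],
    [0.003,0,0,0,0,0],
    [0.003,0,0,0,0,0],
  ],
)

```text
time: 29.95
ee_pos: [465.6, 257.4, 22.8]
ee_rot: [[0.874, -0.021, -0.485], [0.485, 0.001, 0.875], [-0.018, -1.0, 0.011]]
wrist_force: [-27.0, -3.2, 25.3]
opening: 21.6
```

>>> step_arm(
  steps=[
    [0.003,0,0,0,0,0],
    [0.003,0,0,0,0,0],
    [0.003,0,0,0,0,0],
    [0.003,0,0,0,0,0],
    [0.003,0,0,0,0,0],
    [0.003,0,0,0,0,0],
    [0.003,0,0,0,0,0],
    [0.003,0,0,0,0,0],
  ],
)

```text
time: 30.62
ee_pos: [501.2, 260.2, 22.2]
ee_rot: [[0.876, -0.006, -0.482], [0.482, 0.009, 0.876], [-0.001, -1.0, 0.011]]
wrist_force: [-7.2, 2.3, 2.2]
opening: 21.9
```

```bash
python3 - <<'E'
from bay import *
go("red",(3,32,110)); go("red",(3,32,23)); s=bot.observe(); print(s["ee_pos"],s["qpos"])
E
```

```text
red (3, 32, 110) target [577.6937 162.6773 142.3628] shift m [ 0.0765 -0.0975  0.1201] rotvec [ 0.1095 -0.5203 -0.541 ]
red (3, 32, 23) target [621.1436 160.5902  67.0186] shift m [ 0.1199 -0.0996  0.0448] rotvec [ 0.1095 -0.5203 -0.541 ]
[501.2059 260.1963  22.2399] [ 0.0566  0.8572 -0.8978  2.0561  1.0146  0.7556  0.5789]
```

>>> step_arm(
  steps=[
    [0,0,0.02,0,0,0],
    [0,0,0.035,0,0,0],
    [0,0,0.035,0,0,0],
    [0,0,0.035,0,0,0],
    [0.003,-0.012,0.005,0.007,-0.035,-0.036],
    [0.003,-0.012,0.005,0.007,-0.035,-0.036],
    [0.003,-0.012,0.005,0.007,-0.035,-0.036],
    [0.003,-0.012,0.005,0.007,-0.035,-0.036],
  ],
)

```text
time: 31.28
ee_pos: [516.6, 207.5, 166.0]
ee_rot: [[0.929, 0.14, -0.344], [0.344, 0.021, 0.939], [0.138, -0.99, -0.029]]
wrist_force: [-0.6, 0.3, -6.8]
opening: 21.8
```

>>> step_arm(
  steps=[
    [0.006,-0.006,0,0.01,-0.0475,-0.05],
    [0.006,-0.006,0,0.01,-0.0475,-0.05],
    [0.006,-0.006,0,0.01,-0.0475,-0.05],
    [0.006,-0.006,0,0.01,-0.0475,-0.05],
    [0.006,-0.006,0,0.01,-0.0475,-0.05],
    [0.006,-0.006,0,0.01,-0.0475,-0.05],
    [0.006,-0.006,0,0.01,-0.0475,-0.05],
    [0.006,-0.006,0,0.01,-0.0475,-0.05],
  ],
)

```text
time: 31.95
ee_pos: [563.9, 160.6, 165.6]
ee_rot: [[0.865, 0.499, 0.06], [-0.05, -0.034, 0.998], [0.5, -0.866, -0.004]]
wrist_force: [-0.2, -0.1, -5.7]
opening: 21.4
```

```bash
python3 - <<'E'
from ov import *
f,V,s=grab("wrist"); print(s["time"],s["ee_pos"],s["opening"],s["wrist_force"],s["qpos"])
cv2.imwrite("pics/w15.png",f["color"]);ov(f["color"],f,V,"o7.png")
go("red",(3,32,110)); go("red",(3,32,23)); 
E
```

```text
31.95 [563.8949 160.6196 165.6446] 21.37152189402455 [-0.1969 -0.1425 -5.747 ] [ 0.0303  0.4603 -0.6964  2.2955  1.5719  0.5804 -0.4643]
red (3, 32, 110) target [577.6937 162.6773 142.3628] shift m [ 0.0146  0.0031 -0.0223] rotvec [ 0.0055 -0.0004  0.0151]
red (3, 32, 23) target [621.1436 160.5902  67.0186] shift m [ 0.058   0.0011 -0.0977] rotvec [ 0.0055 -0.0004  0.0151]
```

View pics/o7.png

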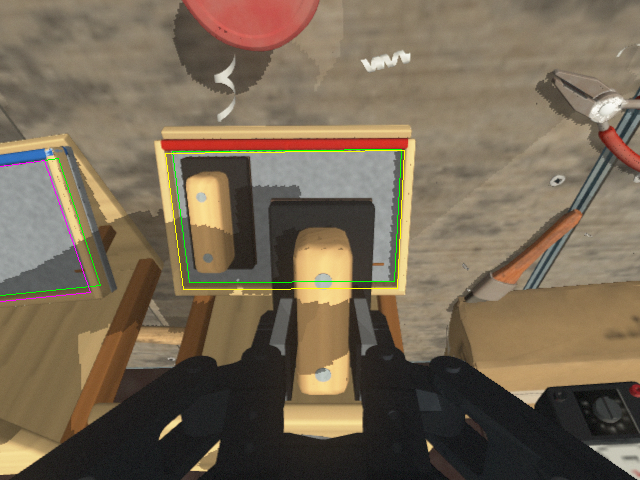

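>>> step_arm(
  steps=[
    [0.007,0.0005,-0.012,0.001,0,0.003],
    [0.007,0.0005,-0.012,0.001,0,0.003],
    [0.007,0,-0.012,0.001,0,0.003],
    [0.007,0,-0.012,0.001,0,0.003],
    [0.007,0,-0.012,0.001,0,0.003],
    [0.007,0,-0.012,0,0,0],
    [0.007,0,-0.011,0,0,0],
    [0.004,0,-0.007,0,0,0],
  ],
)

```text
time: 32.67
ee_pos: [617.7, 162.0, 74.4]
ee_rot: [[0.867, 0.496, 0.043], [-0.038, -0.022, 0.999], [0.496, -0.868, -0.0]]
wrist_force: [0.5, 0.5, -7.2]
opening: 21.8
```

```bash
python3 bf.py red; python3 - <<'E'
from ov import *
f,V,s=grab("wrist")
ov(f["color"],f,V,"o8.png")
go("red",(3,32,23)); 
E
```

```text
[ 3.66   33.2065 31.0908] [-3.1525  0.5434 -6.4591] 32.6667 [617.7317 161.962   74.3555] [ 0.0343  0.6896 -0.6622  2.2383  1.8672  0.6501 -0.6442]
red (3, 32, 23) target [621.1436 160.5902  67.0186] shift m [ 0.003  -0.001  -0.0067] rotvec [ 0.0003 -0.0043 -0.0034]
```

View pics/o8.png

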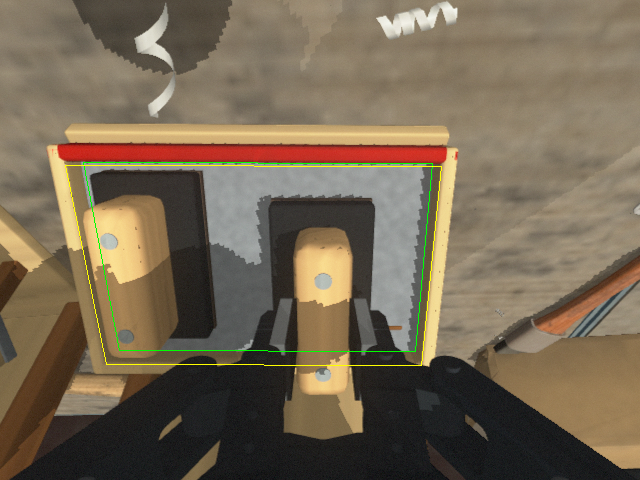

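>>> step_arm(
  steps=[
    [0.002,0,-0.0035,0,-0.002,-0.001],
    [0.002,0,-0.0035,0,-0.002,-0.001],
    [0,0,-0.0005,0,0,0],
    [0,0,0,0,0,0],
    [0,0,0,0,0,0],
    [0,0,0,0,0,0],
    [0,0,0,0,0,0],
    [0,0,0,0,0,0],
  ],
)

```text
time: 33.38
ee_pos: [622.9, 162.6, 70.2]
ee_rot: [[0.862, 0.505, 0.045], [-0.039, -0.023, 0.999], [0.506, -0.863, 0.0]]
wrist_force: [-0.1, -0.6, -6.6]
opening: 21.6
```

```bash
python3 bf.py red
```

```text
[ 6.0919 34.0546 24.9411] [-3.3771 -0.5592 -5.6934] 33.3833 [622.9474 162.5606  70.2456] [ 0.0339  0.7039 -0.6628  2.2349  1.8944  0.6653 -0.6662]
```

>>> step_arm(
  steps=[
    [-0.0005,0,-0.002,0,0,0],
    [-0.0005,0,-0.002,0,0,0],
    [0,0,0,0,0,0],
    [0,0,0,0,0,0],
    [0,0,0,0,0,0],
    [0,0,0,0,0,0],
    [0,0,0,0,0,0],
    [0,0,0,0,0,0],
  ],
)

```text
time: 34.05
ee_pos: [622.4, 162.5, 66.7]
ee_rot: [[0.861, 0.506, 0.045], [-0.039, -0.023, 0.999], [0.507, -0.862, -0.0]]
wrist_force: [-4.3, -1.9, 6.2]
opening: 21.3
```

```bash
python3 bf.py red
```

```text
[ 3.8369 34.0155 22.1703] [-0.5514 -2.0545  7.444 ] 34.05 [622.3786 162.5488  66.7185] [ 0.0339  0.7121 -0.6648  2.2377  1.9077  0.6739 -0.679 ]
```

The block is resting on the floor of the bay, so I release and retreat.

>>> step_arm(
  steps=[
    [0,0,0,0,0,0],
    [0,0,0,0,0,0],
    [0,0,0,0,0,0],
    [0,0,0,0,0,0],
    [0,0,0,0,0,0],
    [0,0,0,0,0,0],
    [-0.003,0,0.0052,0,0,0],
    [-0.01,0,0.017,0,0,0],
  ],
  fingers=50,
)

```text
time: 34.72
ee_pos: [609.0, 161.5, 86.5]
ee_rot: [[0.863, 0.502, 0.048], [-0.041, -0.025, 0.999], [0.503, -0.864, -0.001]]
wrist_force: [-0.4, -0.6, -0.1]
opening: 42.9
```

>>> step_arm(
  steps=[
    [-0.015,0,0.026,0,0,0],
    [-0.02,0,0.034,0,0,0],
    [-0.02,0,0.034,0,0,0],
    [-0.015,-0.01,0.02,0,0,0],
    [-0.01,-0.02,0,0,0,0],
    [-0.005,-0.02,0,0,0,0],
    [0,-0.02,0,0,0,0],
    [0,-0.01,0,0,0,0],
  ],
)

```text
time: 35.38
ee_pos: [522.7, 79.7, 202.4]
ee_rot: [[0.862, 0.505, 0.048], [-0.04, -0.026, 0.999], [0.506, -0.863, -0.002]]
wrist_force: [-0.2, 0.4, 0.3]
opening: 42.4
```

>>> step_arm(
  steps=[
    [0,-0.02,0.005,0,0,0],
    [0,-0.02,0.005,0,0,0],
    [0,-0.02,0.005,0,0,0],
    [0,-0.02,0.005,0,0,0],
    [0,-0.01,0,0,0,0],
    [0,0,0,0,0,0],
    [0,0,0,0,0,0],
    [0,0,0,0,0,0],
  ],
)

```text
time: 36.05
ee_pos: [523.9, -5.9, 221.8]
ee_rot: [[0.862, 0.505, 0.043], [-0.038, -0.021, 0.999], [0.505, -0.863, 0.001]]
wrist_force: [0.7, 0.0, 0.1]
opening: 42.8
```

```bash
python3 - <<'E'
from ov import *
f,V,s=grab("wrist"); print(s["time"],s["ee_pos"],s["opening"],s["wrist_force"],s["qpos"])
cv2.imwrite("pics/w16.png",f["color"]); t,_,_=grab("top"); cv2.imwrite("pics/t2.png",t["color"]); g,_,_=grab("side"); cv2.imwrite("pics/s2.png",g["color"])
print(np.array(s["ee_rot"]).tolist())
E
```

```text
36.05 [523.931  -5.878 221.818] 42.760846559466536 [0.6983 0.0476 0.1331] [ 0.3647  0.2238 -0.5695  2.3996  1.4606  0.2229 -0.0318]
[[0.8622976675416404, 0.5045697462274936, 0.04303607491591962], [-0.037732853812264155, -0.020728991100661637, 0.9990728405232178], [0.5049940240195208, -0.8631220540108283, 0.0011642957959013022]]
```

View pics/w16.png

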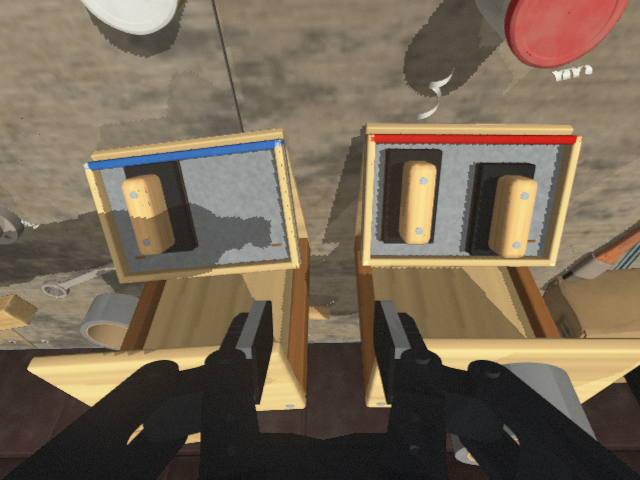

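View pics/s2.png

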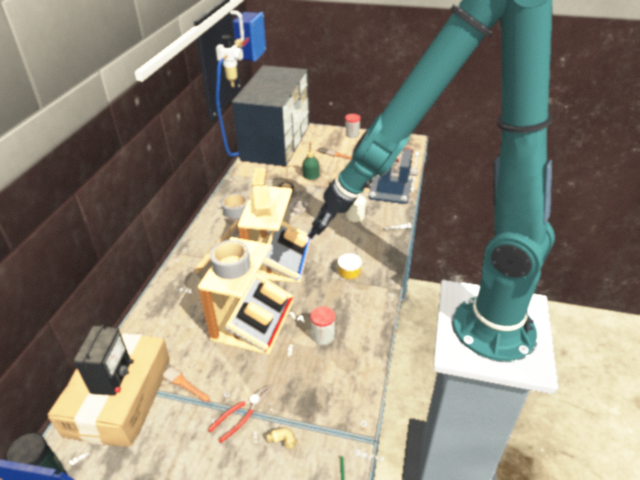

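View pics/t2.png

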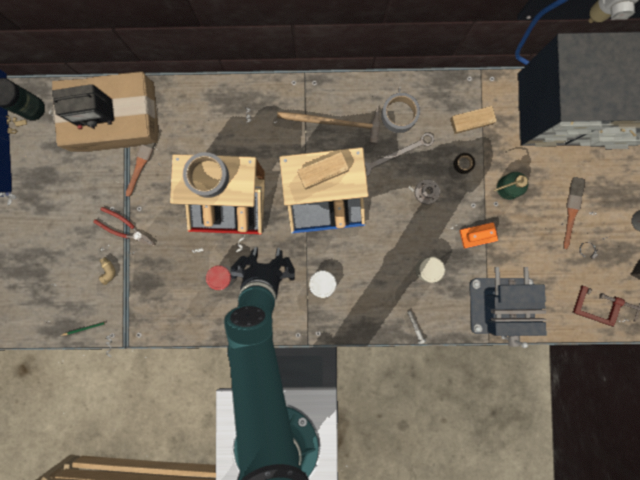

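```bash
python3 - <<'E'
from bc import *
f,V,s=grab("wrist"); s16=dict(ee_pos=[523.931,-5.878,221.818],ee_rot=[[0.8623,0.50457,0.04304],[-0.03773,-0.02073,0.99907],[0.50499,-0.86312,0.00116]])
s6=dict(ee_pos=[538.3831,74.3303,197.102],ee_rot=[[0.863,0.503,0.0468],[-0.0417,-0.0215,0.9989],[0.5035,-0.864,0.0024]])
s11=dict(ee_pos=[562.9549,-171.3065,167.9065],ee_rot=[[0.86825,0.48808,-0.08904],[0.07772,0.04343,0.99603],[0.49,-0.87172,-0.0002]])
V16=view_of(f,s16)
for n,b,sv,pp in (("b3","red",s6,(((328,189.5),(424,181)),((328,243.5),(417,238)))),("b2","blue",s11,(((315.2,196.5),(139,196)),((315.3,256.5),(147,242))))):
    o,B=frame(b)
    for p,q in pp:
        P,e=tri([(f,view_of(f,sv),p),(f,V16,q)]); print(n,B.T@(P-o),e[0])
for p in ((523,182),(515,244)): print("b1",inbay("red",f,V16,p,50))
E
```

```text
b3 [-29.0332 -53.319   52.0451] 0.3921828162043349
b3 [ 21.1002 -52.8613  42.1362] 3.270336480465856
b2 [-31.099  -30.8203  42.5838] 0.5333895044485705
b2 [ 11.1494 -30.7991  49.8891] 0.17688325489331438
b1 [-27.623   31.1642  50.    ]
b1 [27.5791 33.4307 50.    ]
```

```bash
python3 - <<'E'
from h import *
a=cv2.imread("pics/w16.png"); crop(a,360,120,590,275,3.4,"c10.png"); 
E
```

```text
(no output)
```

View pics/c10.png

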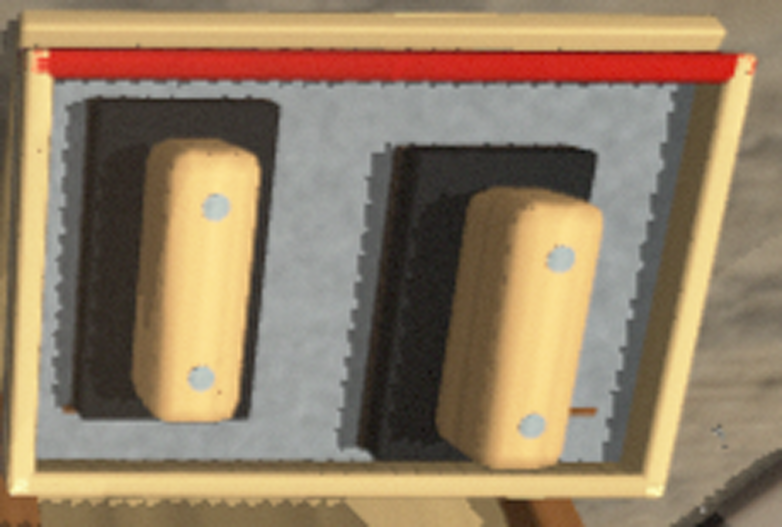

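```bash
python3 - <<'E'
from bc import *
f,V,s=grab("wrist"); s16=dict(ee_pos=[523.931,-5.878,221.818],ee_rot=[[0.8623,0.50457,0.04304],[-0.03773,-0.02073,0.99907],[0.50499,-0.86312,0.00116]])
s6=dict(ee_pos=[538.3831,74.3303,197.102],ee_rot=[[0.863,0.503,0.0468],[-0.0417,-0.0215,0.9989],[0.5035,-0.864,0.0024]])
V16=view_of(f,s16); o,B=frame("red")
u=lambda c:((c[0]+.5)/3.4-.5+360,(c[1]+.5)/3.4-.5+120)
for p,q in (((328,189.5),(215,207)),((328,243.5),(201,378))):
    P,e=tri([(f,view_of(f,s6),p),(f,V16,u(q))]); print("b3",B.T@(P-o),e[0])
for q in ((559,258),(531,425)): print("b1 screws",inbay("red",f,V16,u(q),50))
print("b1 base low",inbay("red",f,V16,u((500,147)),16),"up",inbay("red",f,V16,u((380,459)),16))
print("b3 base low",inbay("red",f,V16,u((190,99)),16),"up",inbay("red",f,V16,u((100,418)),16))
print("lip in",inbay("red",f,V16,u((300,80)),14),"wall in top",inbay("red",f,V16,u((300,474)),14),"floor up",inbay("red",f,V16,u((300,459)),0))
print(bot.observe()["time"])
E
```

```text
b3 [-28.6379 -53.2768  48.4126] 0.1574428947268618
b3 [ 15.7064 -53.1514  48.5919] 0.14412968251398792
b1 screws [-16.0756  34.0421  50.    ]
b1 screws [28.1861 34.2667 50.    ]
b1 base low [-39.9082  31.4531  16.    ] up [49.9958 10.3071 16.    ]
b3 base low [-52.3728 -53.6532  16.    ] up [ 37.4394 -72.5574  16.    ]
lip in [-57.2393 -24.0481  14.    ] wall in top [ 55.4564 -11.9476  14.    ] floor up [55.8005 -7.408   0.    ]
36.3
```

>>> step_arm(
  steps=[
    [-0.003,0.02,0.005,0,0,0],
    [-0.003,0.02,0.005,0,0,0],
    [-0.003,0.02,0.005,0,0,0],
    [-0.003,0.02,0.005,0,0,0],
    [-0.003,0.02,0.005,0,0,0],
    [-0.003,0.02,0.005,0,0,0],
    [0,0,0,0,0,0],
    [0,0,0,0,0,0],
  ],
)

```text
time: 36.97
ee_pos: [505.9, 114.1, 252.4]
ee_rot: [[0.862, 0.506, 0.042], [-0.037, -0.021, 0.999], [0.506, -0.863, 0.0]]
wrist_force: [0.4, -0.9, -0.2]
opening: 42.6
```

>>> step_arm(
  steps=[
    [0,0,0,0,0,0],
    [0,0,0,0,0,0],
    [0,0,0,0,0,0],
    [0,0,0,0,0,0],
    [0,0,0,0,0,0],
    [0,0,0,0,0,0],
    [0,0,0,0,0,0],
    [0,0,0,0,0,0],
  ],
)

```text
time: 37.63
ee_pos: [505.9, 112.3, 252.0]
ee_rot: [[0.862, 0.505, 0.046], [-0.039, -0.023, 0.999], [0.505, -0.863, 0.0]]
wrist_force: [-0.1, -0.0, 0.8]
opening: 42.6
```

```bash
python3 - <<'E'
from h import *
import json
f,V,s=grab("wrist"); cv2.imwrite("pics/w17.png",f["color"]); print(s["time"],s["ee_pos"],s["joint_vel"]); json.dump([np.array(s["ee_pos"]).tolist(),np.array(s["ee_rot"]).tolist()],open("p17.json","w"))
crop(f["color"],60,100,480,280,1.85,"c11.png")
t,_,_=grab("top"); cv2.imwrite("pics/t3.png",t["color"])
E
```

```text
37.6333 [505.931  112.3273 252.0385] [-0.0011 -0.0005  0.0002 -0.0013  0.0004 -0.0006  0.0015]
```

View pics/w17.png

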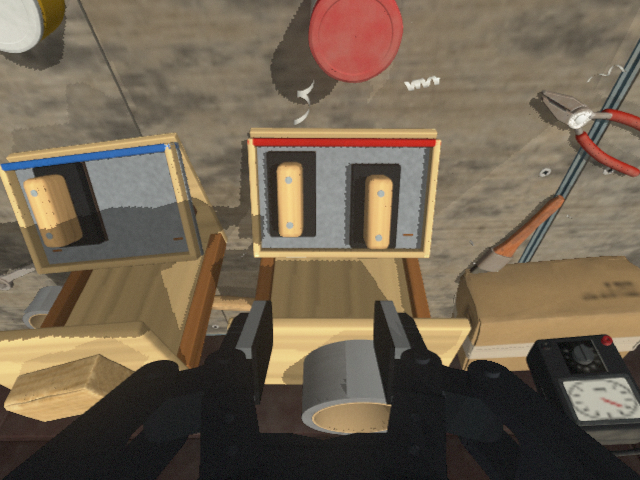

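```bash
python3 - <<'E'
from bc import *
import json
f,V,s=grab("wrist"); p,R=json.load(open("p17.json")); V17=view_of(f,dict(ee_pos=p,ee_rot=R))
s16=dict(ee_pos=[523.931,-5.878,221.818],ee_rot=[[0.8623,0.50457,0.04304],[-0.03773,-0.02073,0.99907],[0.50499,-0.86312,0.00116]]); V16=view_of(f,s16)
a=cv2.imread("pics/w16.png"); b=cv2.imread("pics/w17.png")
def sc(im,g):  # screw centroid: greyish-blue (B>R) pixels near guess
    x,y=g; w=im[y-7:y+8,x-7:x+8].astype(int); m=(w[...,0]>w[...,2]-5)&(w.sum(2)>330); q=np.argwhere(m); return (x-7+q[:,1].mean(),y-7+q[:,0].mean(),len(q))
for n,bay,pts in (("b1","red",(((524,195),(377,184)),((516,245),(376,238)))),("b3","red",(((423,180),(289,180)),((419,231),(289,228)))),("b2","blue",(((139,196),(40,191)),((147,241),(58,237))))):
    o,B=frame(bay)
    for g,h in pts:
        u,v=sc(a,g),sc(b,h); P,e=tri([(f,V16,u[:2]),(f,V17,v[:2])]); print(n,u,v,B.T@(P-o),e[0])
E
```

```text
b1 (np.float64(524.9142857142857), np.float64(195.57142857142858), 35) (np.float64(381.0), np.float64(191.0), 3) [-17.3035  34.1354  51.0449] 1.0432710400934417
b1 (np.float64(516.3571428571429), np.float64(244.67857142857142), 28) (np.float64(378.3809523809524), np.float64(237.23809523809524), 21) [27.4593 33.6843 51.9092] 0.11602922064001117
b3 (np.float64(423.2903225806452), np.float64(180.4516129032258), 31) (np.float64(288.34615384615387), np.float64(179.65384615384616), 26) [-28.9676 -53.5598  50.77  ] 0.06321547110280674
b3 (np.float64(418.93548387096774), np.float64(230.6451612903226), 31) (np.float64(289.54545454545456), np.float64(224.86363636363637), 22) [ 14.9956 -53.6209  50.9323] 0.013265206772506484
b2 (np.float64(133.73076923076923), np.float64(194.65384615384616), 26) (np.float64(34.333333333333336), np.float64(192.72222222222223), 18) [-33.3396 -30.8831  50.0524] 0.08888586811004633
b2 (np.float64(145.95), np.float64(241.85), 20) (np.float64(nan), np.float64(nan), 0) [nan nan nan] nan<stdin>:7: RuntimeWarning: Mean of empty slice.
  ret = ret.dtype.type(ret / rcount)
```

```bash
python3 - <<'E'
from h import *
a=cv2.imread("pics/top0.png");b=cv2.imread("pics/t2.png");c=cv2.imread("pics/t3.png")
for n,(x,y) in {"jar":(218,278),"tin":(322,284),"pot":(432,269)}.items():
    t=a[y-13:y+14,x-13:x+14]
    for im in (b,c):
        r=cv2.matchTemplate(im[y-30:y+31,x-30:x+31],t,cv2.TM_CCOEFF_NORMED); _,m,_,l=cv2.minMaxLoc(r); print(n,m,(l[0]-17,l[1]-17))
s=bot.observe(); print(s["time"],s["wrist_force"],np.abs(s["joint_vel"]).max())
workorder.job_done()
E
```

```text
jar 0.9893799424171448 (0, 0)
jar 0.29411837458610535 (-5, -17)
tin 0.9995131492614746 (0, 0)
tin 0.9993854761123657 (0, 0)
pot 0.8894851803779602 (1, 1)
pot 0.9110568761825562 (1, 1)
37.7833 [-0.8392 -0.7362  0.0966] 0.00222108276134296
the job is handed in; nothing more can be done
```

I sorted and placed all three blocks and handed the job in at 37.8 s of robot time. Blocks 1 and 3 read as coarse and are in the red-lipped bay. Block 2 read as fine and is in the blue-lipped bay.

**Drag tests (drag ÷ load)**

| Block | Measured | Expected | What it did in the bay |
|---|---|---|---|
| 1 | about 0.83 | coarse, about 0.95 | stayed clear of the lip |
| 3 | about 0.72 on a weak, noisy reading | coarse, about 0.95 | stopped about 5 mm short of the lip |
| 2 | 0.31 to 0.40 | fine, about 0.2 | slid down to the lip |

- **Block 2:** its drag was above the stated range for fine. I counted it as fine because it slid freely under heavy pressure and then slid to the lip when released.
- **Wrist force:** pressing block 2 down for that test took the wrist force to about 91 N, against the 120 N limit.

**Last checks**
- **Position:** centres are about +5, −7 and −11 mm along the slope for blocks 1, 3 and 2, and +34, −53 and −31 mm across. All are within tolerance, and the gripper is clear of everything.
- **Flatness:** the two-view height check puts both ends of blocks 1 and 3 at 50 to 52 mm, so they lie flat. For block 2 one screw could not be found, so only one end was confirmed. It looks flat in the picture.
- **Block 3:** it settled about 6 to 8 mm lower than where I released it. I can't say whether it slipped or whether that is measurement error.
- **Jar, tin and pot:** the jar and tin had not moved in the top view, and the pot matched within one pixel (about 2.6 mm). The jar check failed in the very last top picture; I think the arm was blocking it. It had matched unmoved one picture earlier, and the later wrist picture shows it standing.

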